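Pack the specimen case to its load line

TASK

Pack the specimen case for the courier: lift its lid open until it rests on its stop, then stack every sample tray flat, squarely one on another in the loading frame inside it. Then top the stack up with filler plates from the pile until its top is level with the tops of the two load posts, neither over nor under, and shut the lid. Keep the sample trays level, leave surplus plates outside the case, and leave everything else on the desk where it is.

Things in the scene. Friction and masses are not known exactly. Their poses are not given: they have to be found in the camera images.
- case: White specimen transport case, 160 x 162 mm outside, fixed to the desk. Origin: centre of its underside on the desk. Its z is up; its +y side carries the lid's hinge, its -y side the lid's handle. Lower shell: open-topped, walls 5 mm thick and 50 mm high, floor 6 mm thick, inside 150 mm (x) by 152 mm (y). Shut, the whole case is 120 mm high.
- lid (a joint): Domed hinged lid of the case, 70 mm deep, 0.35 kg, rad: 0 = shut, 1.80 = open against its stop. The hinge is damped and has almost no friction: let go above about 1.1 the lid sinks on to its stop by itself, let go below that it sinks shut by itself within a few seconds.
- lid_handle (a point): Grip point of the lid's handle: a black moulded tab 30 mm wide (along the case's x) and 10 mm thick, standing 40 mm straight out from the middle of the lid's -y side; this point lies 24 mm out, at its mid-thickness. It moves with the lid; with the lid shut it is 62 mm above the desk, 105 mm from the middle of the case in -y. It is 186 mm from the hinge line along the lid and 12 mm above it (lid shut).
- lid_hinge (a point): Middle of the lid's hinge line, which runs along the case's x axis, 50 mm above the desk and 81 mm from the middle of the case in +y. Axes as the case's.
- stack_spot (a point): Where the stack stands in the case: on the inner floor, 6 mm above the desk, middle of the stack's foot. Axes as the case's; the stack's 110 mm length runs along y, its 64 mm width along x.
- frame_top (a point): Loading frame round the stack's bay, fixed in the case; this point is the middle of the bay, level with the strips' tops, 80 mm above stack_spot. Upright aluminium strips, 4 mm thick, 14 mm wide, bound the bay: two strips on each long side (40 mm from the middle in x, at 40 mm in +y and -y) and two at the handle end (63 mm from the middle in -y, at 22 mm in +x and -x); so a centred piece has 8 mm of play all round, and between the side strips there is free room for fingers.
- load_line (a point): The load line: the top of the two aluminium load posts (each 12 mm x 8 mm, 40 mm apart) that stand in the case at the hinge end of the stack; this point lies midway between the posts, level with their tops, 108 mm above the inner floor, 67 mm from stack_spot in +y. The posts' near faces stand 63 mm from stack_spot, 8 mm clear of a centred stack.
- holder: Low dark steel holder for the filler plates, fixed to the desk: base 76 x 138 mm, 4 mm thick, with an end stop 50 mm wide and 30 mm high at each end of its length (y), 66 mm from the middle. Origin: centre of its underside.
- tray1: Sample tray 1: flat shut grey box with a blank paper label on its flat lid, black end clips, 64 x 110 x 24 mm (x, y, z), 0.18 kg (varies), rigid. Origin: centre of its underside; z up. From 2 to 4 such trays are on the desk; None if absent.
- tray2: Sample tray 2: flat shut grey box with a blank paper label on its flat lid, black end clips, 64 x 110 x 24 mm (x, y, z), 0.18 kg (varies), rigid. Origin: centre of its underside; z up. From 2 to 4 such trays are on the desk; None if absent.
- tray3: Sample tray 3: flat shut grey box with a blank paper label on its flat lid, black end clips, 64 x 110 x 24 mm (x, y, z), 0.18 kg (varies), rigid. Origin: centre of its underside; z up. From 2 to 4 such trays are on the desk; None if absent.
- tray4: Sample tray 4: flat shut grey box with a blank paper label on its flat lid, black end clips, 64 x 110 x 24 mm (x, y, z), 0.18 kg (varies), rigid. Origin: centre of its underside; z up. From 2 to 4 such trays are on the desk; None if absent.
- fill1: Filler plate 1: plain flat rigid grey plate, 64 x 110 x 12 mm (x, y, z), 0.06 kg. Origin: centre of its underside; z up. At the start the six plates lie in one square pile on the holder, fill1 lowest, fill6 on top.
- fill2: Filler plate 2: plain flat rigid grey plate, 64 x 110 x 12 mm (x, y, z), 0.06 kg. Origin: centre of its underside; z up. At the start the six plates lie in one square pile on the holder, fill1 lowest, fill6 on top.
- fill3: Filler plate 3: plain flat rigid grey plate, 64 x 110 x 12 mm (x, y, z), 0.06 kg. Origin: centre of its underside; z up. At the start the six plates lie in one square pile on the holder, fill1 lowest, fill6 on top.
- fill4: Filler plate 4: plain flat rigid grey plate, 64 x 110 x 12 mm (x, y, z), 0.06 kg. Origin: centre of its underside; z up. At the start the six plates lie in one square pile on the holder, fill1 lowest, fill6 on top.
- fill5: Filler plate 5: plain flat rigid grey plate, 64 x 110 x 12 mm (x, y, z), 0.06 kg. Origin: centre of its underside; z up. At the start the six plates lie in one square pile on the holder, fill1 lowest, fill6 on top.
- fill6: Filler plate 6: plain flat rigid grey plate, 64 x 110 x 12 mm (x, y, z), 0.06 kg. Origin: centre of its underside; z up. At the start the six plates lie in one square pile on the holder, fill1 lowest, fill6 on top.
- tape_roll: Roll of clear tape lying flat, 44 mm across, 19 mm high. Origin: centre of its underside. A bystander: leave it where it is.
- stapler: Dark stapler lying on the desk, 28 x 100 x 38 mm. Origin: centre of its underside. A bystander: leave it where it is.
- marker: White marker pen with black cap, lying, 130 mm long, 16 mm thick. Origin: centre of its underside. A bystander: leave it where it is.
- sanitizer: Hand sanitizer pump bottle, 66 mm across, 195 mm high. Origin: centre of its underside. A bystander: leave it where it is.
- thermometer: White infrared thermometer in its grey stand, about 150 mm high. Origin: centre of its underside. A bystander: leave it where it is.

How it is judged (in metres and radians):
On the way, in this order (a step that is already met when the one before it is completed fails the run):
1. the lid is open and rests on its stop, let go (value of joint lid above 1.7 rad and contact force between the fingers and lid below 0.3 N), for 0.3 s.
2. every sample tray present lies flat in the stack in the case, lid still open (value of joint lid above 1.6 rad and x of tray1 in the frame of stack_spot between -0.02 and 0.02 m and y of tray1 in the frame of stack_spot between -0.02 and 0.02 m and z of tray1 in the frame of stack_spot between -0.003 and 0.1 m and angle between each of tray1, tray2, tray3, tray4's own z axis and vertical below 0.06 rad and linear speed of each of tray1, tray2, tray3, tray4 below 0.03 m/s and x of tray2 in the frame of stack_spot between -0.02 and 0.02 m and y of tray2 in the frame of stack_spot between -0.02 and 0.02 m and z of tray2 in the frame of stack_spot between -0.003 and 0.1 m and x of tray3 in the frame of stack_spot between -0.02 and 0.02 m and y of tray3 in the frame of stack_spot between -0.02 and 0.02 m and z of tray3 in the frame of stack_spot between -0.003 and 0.1 m and x of tray4 in the frame of stack_spot between -0.02 and 0.02 m and y of tray4 in the frame of stack_spot between -0.02 and 0.02 m and z of tray4 in the frame of stack_spot between -0.003 and 0.1 m and contact force between the fingers and tray1 below 0.3 N and contact force between the fingers and tray2 below 0.3 N and contact force between the fingers and tray3 below 0.3 N and contact force between the fingers and tray4 below 0.3 N), for 0.3 s.
3. the top of the stack is level with the load line, let go, lid still open (value of joint lid above 1.6 rad and x of tray1 in the frame of stack_spot between -0.02 and 0.02 m and y of tray1 in the frame of stack_spot between -0.02 and 0.02 m and z of tray1 in the frame of stack_spot between -0.003 and 0.1 m and angle between each of tray1, tray2, tray3, tray4's own z axis and vertical below 0.06 rad and linear speed of each of tray1, tray2, tray3, tray4 below 0.03 m/s and x of tray2 in the frame of stack_spot between -0.02 and 0.02 m and y of tray2 in the frame of stack_spot between -0.02 and 0.02 m and z of tray2 in the frame of stack_spot between -0.003 and 0.1 m and x of tray3 in the frame of stack_spot between -0.02 and 0.02 m and y of tray3 in the frame of stack_spot between -0.02 and 0.02 m and z of tray3 in the frame of stack_spot between -0.003 and 0.1 m and x of tray4 in the frame of stack_spot between -0.02 and 0.02 m and y of tray4 in the frame of stack_spot between -0.02 and 0.02 m and z of tray4 in the frame of stack_spot between -0.003 and 0.1 m and ((x of fill1 in the frame of stack_spot between -0.02 and 0.02 m and y of fill1 in the frame of stack_spot between -0.02 and 0.02 m and z of fill1 in the frame of stack_spot between -0.003 and 0.1 m and angle between fill1's own z axis and vertical below 0.06 rad and linear speed of fill1 below 0.03 m/s and z of fill1 in the frame of load_line between -0.016 and -0.008 m and contact force between the fingers and fill1 below 0.3 N) or (x of fill2 in the frame of stack_spot between -0.02 and 0.02 m and y of fill2 in the frame of stack_spot between -0.02 and 0.02 m and z of fill2 in the frame of stack_spot between -0.003 and 0.1 m and angle between fill2's own z axis and vertical below 0.06 rad and linear speed of fill2 below 0.03 m/s and z of fill2 in the frame of load_line between -0.016 and -0.008 m and contact force between the fingers and fill2 below 0.3 N) or (x of fill3 in the frame of stack_spot between -0.02 and 0.02 m and y of fill3 in the frame of stack_spot between -0.02 and 0.02 m and z of fill3 in the frame of stack_spot between -0.003 and 0.1 m and angle between fill3's own z axis and vertical below 0.06 rad and linear speed of fill3 below 0.03 m/s and z of fill3 in the frame of load_line between -0.016 and -0.008 m and contact force between the fingers and fill3 below 0.3 N) or (x of fill4 in the frame of stack_spot between -0.02 and 0.02 m and y of fill4 in the frame of stack_spot between -0.02 and 0.02 m and z of fill4 in the frame of stack_spot between -0.003 and 0.1 m and angle between fill4's own z axis and vertical below 0.06 rad and linear speed of fill4 below 0.03 m/s and z of fill4 in the frame of load_line between -0.016 and -0.008 m and contact force between the fingers and fill4 below 0.3 N) or (x of fill5 in the frame of stack_spot between -0.02 and 0.02 m and y of fill5 in the frame of stack_spot between -0.02 and 0.02 m and z of fill5 in the frame of stack_spot between -0.003 and 0.1 m and angle between fill5's own z axis and vertical below 0.06 rad and linear speed of fill5 below 0.03 m/s and z of fill5 in the frame of load_line between -0.016 and -0.008 m and contact force between the fingers and fill5 below 0.3 N) or (x of fill6 in the frame of stack_spot between -0.02 and 0.02 m and y of fill6 in the frame of stack_spot between -0.02 and 0.02 m and z of fill6 in the frame of stack_spot between -0.003 and 0.1 m and angle between fill6's own z axis and vertical below 0.06 rad and linear speed of fill6 below 0.03 m/s and z of fill6 in the frame of load_line between -0.016 and -0.008 m and contact force between the fingers and fill6 below 0.3 N)) and not (horizontal distance between fill1 and stack_spot below 0.07 m and z of fill1 in the frame of load_line above -0.008 m) and not (horizontal distance between fill2 and stack_spot below 0.07 m and z of fill2 in the frame of load_line above -0.008 m) and not (horizontal distance between fill3 and stack_spot below 0.07 m and z of fill3 in the frame of load_line above -0.008 m) and not (horizontal distance between fill4 and stack_spot below 0.07 m and z of fill4 in the frame of load_line above -0.008 m) and not (horizontal distance between fill5 and stack_spot below 0.07 m and z of fill5 in the frame of load_line above -0.008 m) and not (horizontal distance between fill6 and stack_spot below 0.07 m and z of fill6 in the frame of load_line above -0.008 m)), for 0.3 s.
4. the lid is shut (value of joint lid below 0.03 rad), for 0.3 s.
At the end, for the whole second after the job is handed in: Lid shut (0.03 rad); every tray present flat in one stack (pieces within 20 mm of stack_spot in x and y, tilt under 0.06 rad), its top within 4 mm of the load line and nothing in the case higher; surplus plates at rest outside the case (value of joint lid below 0.03 rad and x of tray1 in the frame of stack_spot between -0.02 and 0.02 m and y of tray1 in the frame of stack_spot between -0.02 and 0.02 m and z of tray1 in the frame of stack_spot between -0.003 and 0.1 m and angle between each of tray1, tray2, tray3, tray4's own z axis and vertical below 0.06 rad and linear speed of each of tray1, tray2, tray3, tray4 below 0.03 m/s and x of tray2 in the frame of stack_spot between -0.02 and 0.02 m and y of tray2 in the frame of stack_spot between -0.02 and 0.02 m and z of tray2 in the frame of stack_spot between -0.003 and 0.1 m and x of tray3 in the frame of stack_spot between -0.02 and 0.02 m and y of tray3 in the frame of stack_spot between -0.02 and 0.02 m and z of tray3 in the frame of stack_spot between -0.003 and 0.1 m and x of tray4 in the frame of stack_spot between -0.02 and 0.02 m and y of tray4 in the frame of stack_spot between -0.02 and 0.02 m and z of tray4 in the frame of stack_spot between -0.003 and 0.1 m and ((x of fill1 in the frame of stack_spot between -0.02 and 0.02 m and y of fill1 in the frame of stack_spot between -0.02 and 0.02 m and z of fill1 in the frame of stack_spot between -0.003 and 0.1 m and angle between fill1's own z axis and vertical below 0.06 rad and linear speed of fill1 below 0.03 m/s and z of fill1 in the frame of load_line between -0.016 and -0.008 m and contact force between the fingers and fill1 below 0.3 N) or (x of fill2 in the frame of stack_spot between -0.02 and 0.02 m and y of fill2 in the frame of stack_spot between -0.02 and 0.02 m and z of fill2 in the frame of stack_spot between -0.003 and 0.1 m and angle between fill2's own z axis and vertical below 0.06 rad and linear speed of fill2 below 0.03 m/s and z of fill2 in the frame of load_line between -0.016 and -0.008 m and contact force between the fingers and fill2 below 0.3 N) or (x of fill3 in the frame of stack_spot between -0.02 and 0.02 m and y of fill3 in the frame of stack_spot between -0.02 and 0.02 m and z of fill3 in the frame of stack_spot between -0.003 and 0.1 m and angle between fill3's own z axis and vertical below 0.06 rad and linear speed of fill3 below 0.03 m/s and z of fill3 in the frame of load_line between -0.016 and -0.008 m and contact force between the fingers and fill3 below 0.3 N) or (x of fill4 in the frame of stack_spot between -0.02 and 0.02 m and y of fill4 in the frame of stack_spot between -0.02 and 0.02 m and z of fill4 in the frame of stack_spot between -0.003 and 0.1 m and angle between fill4's own z axis and vertical below 0.06 rad and linear speed of fill4 below 0.03 m/s and z of fill4 in the frame of load_line between -0.016 and -0.008 m and contact force between the fingers and fill4 below 0.3 N) or (x of fill5 in the frame of stack_spot between -0.02 and 0.02 m and y of fill5 in the frame of stack_spot between -0.02 and 0.02 m and z of fill5 in the frame of stack_spot between -0.003 and 0.1 m and angle between fill5's own z axis and vertical below 0.06 rad and linear speed of fill5 below 0.03 m/s and z of fill5 in the frame of load_line between -0.016 and -0.008 m and contact force between the fingers and fill5 below 0.3 N) or (x of fill6 in the frame of stack_spot between -0.02 and 0.02 m and y of fill6 in the frame of stack_spot between -0.02 and 0.02 m and z of fill6 in the frame of stack_spot between -0.003 and 0.1 m and angle between fill6's own z axis and vertical below 0.06 rad and linear speed of fill6 below 0.03 m/s and z of fill6 in the frame of load_line between -0.016 and -0.008 m and contact force between the fingers and fill6 below 0.3 N)) and not (horizontal distance between fill1 and stack_spot below 0.07 m and z of fill1 in the frame of load_line above -0.008 m) and not (horizontal distance between fill2 and stack_spot below 0.07 m and z of fill2 in the frame of load_line above -0.008 m) and not (horizontal distance between fill3 and stack_spot below 0.07 m and z of fill3 in the frame of load_line above -0.008 m) and not (horizontal distance between fill4 and stack_spot below 0.07 m and z of fill4 in the frame of load_line above -0.008 m) and not (horizontal distance between fill5 and stack_spot below 0.07 m and z of fill5 in the frame of load_line above -0.008 m) and not (horizontal distance between fill6 and stack_spot below 0.07 m and z of fill6 in the frame of load_line above -0.008 m) and ((x of fill1 in the frame of stack_spot between -0.02 and 0.02 m and y of fill1 in the frame of stack_spot between -0.02 and 0.02 m and z of fill1 in the frame of stack_spot between -0.003 and 0.1 m and angle between fill1's own z axis and vertical below 0.06 rad and linear speed of fill1 below 0.03 m/s) or (horizontal distance between fill1 and case above 0.125 m and linear speed of fill1 below 0.03 m/s and height (world z) of fill1 above -0.01 m)) and ((x of fill2 in the frame of stack_spot between -0.02 and 0.02 m and y of fill2 in the frame of stack_spot between -0.02 and 0.02 m and z of fill2 in the frame of stack_spot between -0.003 and 0.1 m and angle between fill2's own z axis and vertical below 0.06 rad and linear speed of fill2 below 0.03 m/s) or (horizontal distance between fill2 and case above 0.125 m and linear speed of fill2 below 0.03 m/s and height (world z) of fill2 above -0.01 m)) and ((x of fill3 in the frame of stack_spot between -0.02 and 0.02 m and y of fill3 in the frame of stack_spot between -0.02 and 0.02 m and z of fill3 in the frame of stack_spot between -0.003 and 0.1 m and angle between fill3's own z axis and vertical below 0.06 rad and linear speed of fill3 below 0.03 m/s) or (horizontal distance between fill3 and case above 0.125 m and linear speed of fill3 below 0.03 m/s and height (world z) of fill3 above -0.01 m)) and ((x of fill4 in the frame of stack_spot between -0.02 and 0.02 m and y of fill4 in the frame of stack_spot between -0.02 and 0.02 m and z of fill4 in the frame of stack_spot between -0.003 and 0.1 m and angle between fill4's own z axis and vertical below 0.06 rad and linear speed of fill4 below 0.03 m/s) or (horizontal distance between fill4 and case above 0.125 m and linear speed of fill4 below 0.03 m/s and height (world z) of fill4 above -0.01 m)) and ((x of fill5 in the frame of stack_spot between -0.02 and 0.02 m and y of fill5 in the frame of stack_spot between -0.02 and 0.02 m and z of fill5 in the frame of stack_spot between -0.003 and 0.1 m and angle between fill5's own z axis and vertical below 0.06 rad and linear speed of fill5 below 0.03 m/s) or (horizontal distance between fill5 and case above 0.125 m and linear speed of fill5 below 0.03 m/s and height (world z) of fill5 above -0.01 m)) and ((x of fill6 in the frame of stack_spot between -0.02 and 0.02 m and y of fill6 in the frame of stack_spot between -0.02 and 0.02 m and z of fill6 in the frame of stack_spot between -0.003 and 0.1 m and angle between fill6's own z axis and vertical below 0.06 rad and linear speed of fill6 below 0.03 m/s) or (horizontal distance between fill6 and case above 0.125 m and linear speed of fill6 below 0.03 m/s and height (world z) of fill6 above -0.01 m))); the robot touches nothing.
It fails at once if a sample tray is tipped by more than 0.6 rad (angle between any of tray1, tray2, tray3, tray4's own z axis and vertical above 0.6 rad).
It fails at once if a bystander is shifted by more than 80 mm or knocked over (distance of any of tape_roll, stapler, marker, sanitizer, thermometer from where it was at the start of the episode above 0.08 m or angle between any of tape_roll, stapler, marker, sanitizer, thermometer's own z axis and vertical above 0.7 rad).
Of tray1, tray2, tray3, tray4 only 2 to 4 are there at a start; the rules pass over those that are not, and their reading is None.
At some moment in a run one of tray1, tray2, tray3, tray4 may be knocked a few centimetres aside while the robot is not near it.
It also fails if it takes over 210 s, if anything falls off the work surface, if the arm or the gripper's body presses on something with over 40 N, if the wrist force passes 120 N, or if a joint passes its speed limit or range.

ROBOT

A 6-joint arm with a two-finger parallel gripper is mounted at the origin on the work surface. World frame = base frame: x ahead of the robot, y to its left, z up, the work surface at z = 0. Lengths are in mm, angles in rad, forces in N, time in s.
With the tool pointing down it reaches from about 400 to 925 mm from the base axis. Payload 12.5 kg.
Tool frame: the origin (TCP) lies at the very end of the fingers, on their centre line; the grasp point (between the pads) lies 19 mm behind it; y points along the fingers, z is the direction in which the jaws open and shut, and the axes are right-handed (so a half turn about y gives the same grasp; the last joint's range is limited). The gripper opens to 95 mm and grips with 3 to 60 N. Pads are 20 mm wide; open, the fingers measure 119 mm over their backs; the gripper's body (75 mm by 180 mm) begins 59 mm behind the grasp point.
Start: joints at [-1.252, 0.491, 1.559, -0, 1.092, -0.106], TCP at [257.611, -569.459, 214.661] pointing down, gripper open.
Joint ranges: [-3.1, 3.1], [-0.84, 2.19], [0.05, 2.79], [-1.13, 4.28], [0.06, 2.93], [-2.69, 2.69]. Speed limits (rad/s): [2.22, 2.22, 2.79, 3.14, 3.14, 3.14].

INTERFACE

Orientations are given as [roll, pitch, yaw] about the fixed x, y, z axes, in that order (R = Rz(yaw) Ry(pitch) Rx(roll)).
In Python, from cell import env, optics gives the robot as it stands.
- The arm moves only by the tool drive_tool, never from a script. Its argument "steps" is a list of rows, each an object with "slide": the shift along the tool's x, y, z in m, a list of three; "dr": the turn, a rotation vector about the tool's x, y, z in rad, a list of three; "fingers": the finger opening in m, from 0 to 0.0951. A call has 1 to 5 rows; each row is the pose to reach, as a shift and turn from the pose commanded when the call began, along the tool's axes at that moment; what a row does not reach only later rows make up. A row lasts 1/12 s, in which the tool goes at most 41.7 mm and 7.16 degrees, less where a joint would pass 70% of its speed; a pose out of reach is approached as far as the arm can. A call with a gripper value outside its range is refused whole. The fingers move at their own pace and stop on an object; the grip force is fixed at half the most. Time passes only in rows, so rows that repeat a pose let the fingers close. It gives the time, the measured TCP pose, the force and the opening at its end, in the units of the state.
- env.state(): the state, without advancing time (a new reading comes with each control period).
- optics.read_camera(name): name is "side" or "top" or "wrist"; returns the picture (400x640x3 uint8, red, green, blue); there is no depth.
- optics.camera_model(name): a dict with "mtx" (3x3 intrinsics, pixels), "distortion" ([k1, k2, p1, p2, k3] as OpenCV has them; the pictures are not rectified), "R" (3x3) and "t" (3): a world point X has camera coordinates R X + t. Camera axes: x right, y down, z forward; pixel columns grow to the right and rows downward; lengths in mm; the calibration is good to about 2 mm. A picture is of the moment at which its call begins: read the wrist's pose just before it. camera_model takes no time and is no camera call; for the wrist camera it gives the pose at the moment of the call.
- env.job_done(): hands the job in, once; it reports no verdict.
The state is a dict: "t": time; "joints": joint angles; "qvel": joint speeds; "tau": joint torques, N m; "eef_pos": TCP position; "tcp_rot": TCP orientation; "ft_force": force on the tool from outside, world axes, zero at the start; "moment": the same for the moment, N m; "opening": opening from 0.0 (shut) to 1.0 (fully open).
Only numpy, scipy, OpenCV 4.12 (cv2) and the standard library are available. Lean on these libraries where they do the work, as an engineer would, in place of code of your own. Each camera call takes 0.05 s, during which the arm holds its last target.

## Working session

There is one attempt and no reset: what is moved stays moved. The work goes in short steps, Python scripts to look and compute and a tool call to move; the robot and the scene stay as the last step left them, time stands still between calls to the robot, and variables do not carry over. Pictures are saved under pics/ and viewed, and the job is handed in when it is done.

Besides the shell and the picture viewer there is one more tool, called after "Request:" as a command line: name --argument value ..., lists and objects as JSON in quotes. drive_tool: Moves the arm, as the interface text tells. Its arguments: {"type":"object","properties":{"steps":{"type":"array","items":{"type":"object","properties":{"slide":{"type":"array","items":{"type":"number"}},"dr":{"type":"array","items":{"type":"number"}},"fingers":{"type":"number"}}}}},"required":["steps"]}

```bash
ls; mkdir -p pics
cat > h.py <<'E'
import numpy as np, cv2
from cell import env, optics
def snap(n,f):
    m=optics.camera_model(n); im=optics.read_camera(n); cv2.imwrite('pics/'+f,im[:,:,::-1]); return m,im
def proj(m,P):
    P=np.atleast_2d(np.array(P,float)); R=np.array(m['R']);rv=cv2.Rodrigues(R)[0]
    return cv2.projectPoints(P,rv,np.array(m['t'],float),np.array(m['mtx'],float),np.array(m['distortion'],float))[0][:,0]
def unp(m,px,z):
    px=np.atleast_2d(np.array(px,float)); R=np.array(m['R']);t=np.array(m['t'],float).ravel()
    u=cv2.undistortPoints(px[:,None],np.array(m['mtx'],float),np.array(m['distortion'],float))[:,0]
    c=-R.T@t; d=(R.T@np.c_[u,np.ones(len(u))].T).T
    z=np.broadcast_to(z,len(u)); s=(z-c[2])/d[:,2]
    return c+d*s[:,None]
E
python3 - <<'E'
from h import *
print(env.state())
for n in ['side','top','wrist']:
    m,_=snap(n,n+'0.png'); print(n,m)
E
```

```text
pics
{'t': 0.0, 'joints': array([-1.25162921e+00,  4.91556652e-01,  1.55945260e+00, -1.29671682e-05,
        1.09169150e+00, -1.05564938e-01]), 'qvel': array([-1.18056455e-04,  5.05532397e-05, -9.67277917e-04, -7.84775793e-04,
        8.71474878e-04,  7.34135804e-04]), 'tau': array([-8.84564452e-04, -6.12637854e+01, -2.58182126e+01,  6.92441105e-02,
        4.80860390e-02, -8.51764389e-05]), 'eef_pos': array([ 257.50882126, -569.21845626,  214.06246969]), 'tcp_rot': array([-1.57189947e+00,  1.05322909e-04, -2.71685467e+00]), 'ft_force': array([-0.81716938, -0.43001429, -0.35752815]), 'moment': array([-0.03614212, -0.01755475, -0.06768454]), 'opening': 0.99337335912794}
side {'mtx': array([[362.70901812,   0.        , 320.50180081],
       [  0.        , 362.70901812, 206.56100926],
       [  0.        ,   0.        ,   1.        ]]), 'distortion': array([0.0196301, 0.       , 0.       , 0.       , 0.       ]), 'R': array([[-0.78532132, -0.61906958, -0.00482566],
       [-0.31880057,  0.41107205, -0.85404096],
       [ 0.53069447, -0.66915815, -0.52018338]]), 't': array([374.61308266,
[... 324 characters left out ...]
669e-01,  3.93284037e-04],
       [-9.97079908e-01,  2.47745213e-02, -7.22348941e-02],
       [ 7.22028061e-02, -2.18846451e-03, -9.97387570e-01]]), 't': array([ -57.80988665,  506.7304218 , 1358.03023329])}
wrist {'mtx': array([[290.27374392,   0.        , 317.53926016],
       [  0.        , 290.27374392, 203.69628558],
       [  0.        ,   0.        ,   1.        ]]), 'distortion': array([0.0099883, 0.       , 0.       , 0.       , 0.       ]), 'R': array([[ 4.12098672e-01, -9.11139163e-01, -3.33227059e-04],
       [-8.77236575e-01, -3.96863671e-01,  2.70102237e-01],
       [-2.46232972e-01, -1.11016454e-01, -9.62831590e-01]]), 't': array([-623.65882652,  -30.5634952 ,  389.94936245])}
```

View pics/top0.png

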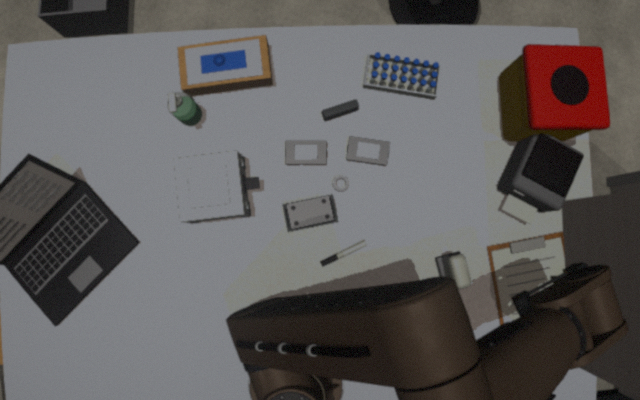

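View pics/side0.png

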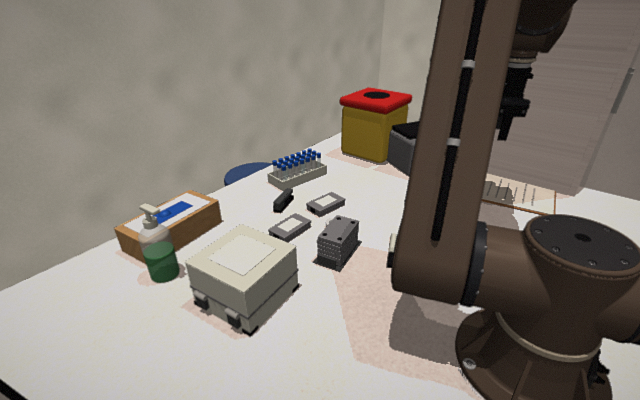

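View pics/wrist0.png

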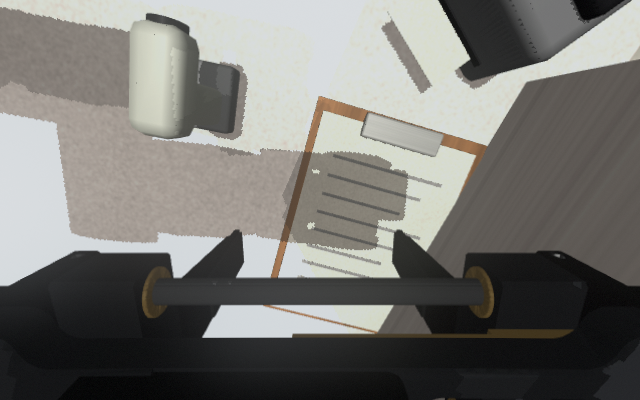

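Run:
```python
from h import *
im=cv2.imread('pics/top0.png')[110:250,150:410]
cv2.imwrite('pics/top0c.png',cv2.resize(im,None,fx=3,fy=3,interpolation=cv2.INTER_CUBIC))
im=cv2.imread('pics/side0.png')[170:340,170:390]
cv2.imwrite('pics/side0c.png',cv2.resize(im,None,fx=3.5,fy=3.5,interpolation=cv2.INTER_CUBIC))
```

```text
(no output)
```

View pics/top0c.png

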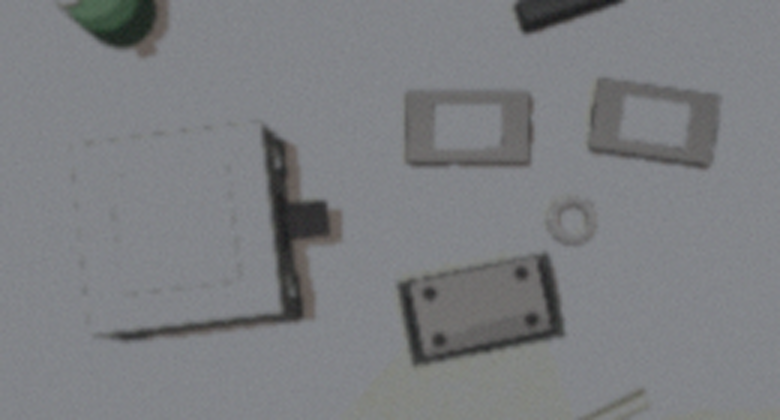

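View pics/side0c.png

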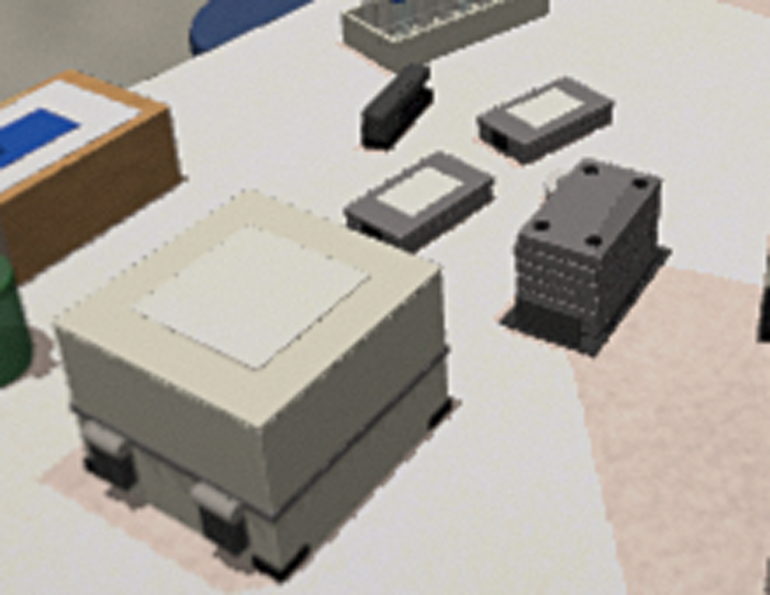

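```bash
cat > fit.py <<'E'
from h import *
from scipy.optimize import least_squares
top=optics.camera_model('top'); side=optics.camera_model('side')
def T(p): return np.array(p,float)/3+[150,110]
def S(p): return np.array(p,float)/3.5+[170,170]
def fit(obs,x0):
    # obs: (cam,px,local)
    def w(v,l): c,s=np.cos(v[2]),np.sin(v[2]); return [v[0]+c*l[0]-s*l[1],v[1]+s*l[0]+c*l[1],l[2]]
    def f(v): return np.concatenate([proj(m,w(v,l))[0]-p for m,p,l in obs])
    r=least_squares(f,x0,x_scale=[100,100,1],loss='soft_l1'); return r.x, f(r.x).reshape(-1,2).round(1).tolist()
def box(cam,pts,a,b,z,off=(0,0)): # pts in order (+x,+y),(+x,-y),(-x,-y),(-x,+y)
    ls=[(a,b,z),(a,-b,z),(-a,-b,z),(-a,b,z)]
    return [(cam,p,l) for p,l in zip(pts,ls) if p is not None]
E
python3 - <<'E'
from fit import *
n=None
print(-np.array(side['R']).T@side['t'],-np.array(top['R']).T@top['t'])
A=box(top,[T((78,140)),T((265,122)),T((285,318)),T((93,333))],80,81,120)
B=box(side,[S((62,322)),S((250,188)),S((440,265)),S((262,428))],80,81,120)
H=[(top,T((325,202)),(15,-121,67)),(top,T((328,236)),(-15,-121,67))]
print(unp(top,[T((180,230))],120))
for o in (A,B,A+B+H): print(fit(o,[550,200,0]))
t1=box(top,[T((406,91)),T((531,91)),T((529,165)),T((406,165))],32,55,24)
s1=box(side,[n,S((439,152)),S((494,182)),n],32,55,24)
for o in (t1,t1+s1): print('tA',fit(o,[600,0,0]))
t2=box(top,[T((597,80)),T((720,95)),T((711,165)),T((590,150))],32,55,24)
s2=box(side,[n,S((566,77)),S((613,102)),n],32,55,24)
for o in (t2,t2+s2): print('tB',fit(o,[600,-100,0]))
h=box(top,[T((410,282)),T((537,258)),T((552,336)),T((423,362))],32,55,76)
hs=box(side,[S((515,243)),S((587,160)),S((662,180)),S((597,258))],32,55,76)
for o in (h,hs,h+hs): print('pile',fit(o,[500,0,0]))
for nme,px in [('tape',(572,220)),('stapler',(570,0)),('markerend',(640,395)),('san',(115,20))]: print(nme,unp(top,[T(px)],10))
E
```

```text
[ 28.79093904 563.97909788 592.79884823] [ 405.75951924  -67.37400691 1391.10882883]
[[525.63311516 195.47908668 120.        ]]
(array([5.27612537e+02, 1.95682017e+02, 6.96842216e-02]), [[-0.3, 0.6], [1.3, 0.2], [-0.0, -1.0], [-0.6, 0.0]])
(array([5.22340636e+02, 2.00552448e+02, 1.01451489e-01]), [[-2.5, -0.2], [-0.0, -0.3], [1.6, -0.0], [0.2, 0.1]])
(array([5.25427727e+02, 1.98217743e+02, 9.16083356e-02]), [[-1.9, 2.3], [-0.5, 0.4], [-0.4, -0.9], [-0.9, 1.6], [-2.3, -1.8], [0.3, -1.3], [1.3, -0.8], [-0.6, -1.3], [0.6, 0.0], [0.9, 0.2]])
tA (array([ 6.19076909e+02, -4.24970344e+01, -2.86588897e-02]), [[0.1, 0.4], [-0.3, 0.5], [0.3, -0.4], [-0.1, -0.5]])
tA (array([ 6.18742102e+02, -4.19093679e+01, -3.57895780e-02]), [[-0.0, 0.4], [-0.4, 0.8], [0.0, -0.1], [-0.4, -0.5], [-0.2, -1.4], [0.4, -2.3]])
tB (array([ 6.20076888e+02, -2.08331317e+02, -1.45997769e-01]), [[0.1, -0.1], [-0.1, -0.1], [0.3, 0.1], [-0.3, 0.1]])
tB (array([ 6.19774659e+02, -2.07943247e+02, -1.53621566e-01]), [[0.1, -0.2], [-0.2, 0.2], [0.1, 0.4], [-0.5, 0.0], [-0.4, -1.4], [0.4, -1.4]])
pile (array([ 4.55943133e+02, -5.04561355e+01,  1.62001232e-01]), [[-0.1, 0.8], [0.1, 0.7], [-0.2, -0.5], [0.2, -1.1]])
pile (array([ 4.52837840e+02, -4.36411003e+01,  1.74341936e-01]), [[-0.2, -2.1], [-0.7, -0.3], [0.4, 0.3], [0.4, 1.2]])
pile (array([ 4.55757130e+02, -4.90908178e+01,  1.62506181e-01]), [[-0.7, 0.9], [-0.4, 0.8], [-0.7, -0.4], [-0.4, -1.0], [0.1, -3.8], [-0.1, -1.5], [0.7, -0.9], [0.4, -0.4]])
tape [[ 536.07962542 -133.0349512    10.        ]]
stapler [[ 736.01182928 -137.10902608   10.        ]]
markerend [[ 378.98941352 -189.025842     10.        ]]
san [[729.97519375 277.65107797  10.        ]]
```

```bash
cat > go.py <<'E'
import sys
from h import *
from scipy.spatial.transform import Rotation as Ro
def cmd(x,y,z,jaw):
    s=env.state(); R=Ro.from_euler('xyz',s['tcp_rot']).as_matrix()
    p=np.array([x,y,z],float)
    Zt=np.array([np.cos(jaw),np.sin(jaw),0]);Yt=np.array([0,0,-1.]);Xt=np.cross(Yt,Zt)
    Rt=np.c_[Xt,Yt,Zt]
    sl=R.T@(p-s['eef_pos'])/1000; dr=Ro.from_matrix(R.T@Rt).as_rotvec()
    return sl.round(4).tolist(),dr.round(3).tolist(),s
if __name__=='__main__':
    a=list(map(float,sys.argv[1:])); 
    sl,dr,s=cmd(*a); print('slide',sl,'dr',dr,'pos',s['eef_pos'].round(1),'t',round(s['t'],2),'j',s['joints'].round(2))
E
python3 go.py 535 87 300 0.085
```

```text
slide [-0.5233, -0.0854, -0.4837] dr [0.001, -1.231, -0.001] pos [ 257.5 -569.3  214.2] t 0.15 j [-1.25  0.49  1.56  0.    1.09 -0.11]
```

Request:
drive_tool --steps '[{"slide": [-0.2,-0.085,-0.18],"dr": [0,-0.45,0],"fingers": 0.07},{"slide": [-0.2,-0.085,-0.18],"dr": [0,-0.45,0],"fingers": 0.07},{"slide": [-0.2,-0.085,-0.18],"dr": [0,-0.45,0],"fingers": 0.07},{"slide": [-0.52,-0.085,-0.48],"dr": [0,-1.23,0],"fingers": 0.07},{"slide": [-0.52,-0.085,-0.48],"dr": [0,-1.23,0],"fingers": 0.07}]'

```text
t: 0.57
eef_pos: [338.0, -382.1, 259.4]
tcp_rot: [-1.57, -0.0, -2.086]
ft_force: [0.5, -0.9, -0.4]
opening: 0.747
```

```bash
python3 go.py 535 87 300 0.085
```

```text
slide [-0.5052, -0.0408, -0.0597] dr [-0.001, -0.6, 0.0] pos [ 338.  -382.1  259.4] t 0.57 j [-0.98  0.28  1.78  0.    1.09 -0.46]
```

Request:
drive_tool --steps '[{"slide": [-0.505,-0.041,-0.06],"dr": [0,-0.6,0],"fingers": 0.07},{"slide": [-0.505,-0.041,-0.06],"dr": [0,-0.6,0],"fingers": 0.07},{"slide": [-0.505,-0.041,-0.06],"dr": [0,-0.6,0],"fingers": 0.07},{"slide": [-0.505,-0.041,-0.06],"dr": [0,-0.6,0],"fingers": 0.07},{"slide": [-0.505,-0.041,-0.06],"dr": [0,-0.6,0],"fingers": 0.07}]'

```text
t: 0.98
eef_pos: [419.3, -190.7, 275.9]
tcp_rot: [-1.571, -0.0, -1.486]
ft_force: [0.9, -0.5, -0.3]
opening: 0.735
```

```bash
python3 go.py 535 87 300 0.085
```

```text
slide [-0.2668, -0.0241, 0.139] dr [-0.0, 0.0, 0.0] pos [ 419.3 -190.7  275.9] t 0.98 j [-0.57  0.19  1.86 -0.    1.1  -0.66]
```

Request:
drive_tool --steps '[{"slide": [-0.267,-0.024,0.139],"dr": [0,0,0],"fingers": 0.07},{"slide": [-0.267,-0.024,0.139],"dr": [0,0,0],"fingers": 0.07},{"slide": [-0.267,-0.024,0.139],"dr": [0,0,0],"fingers": 0.07},{"slide": [-0.267,-0.024,0.139],"dr": [0,0,0],"fingers": 0.07},{"slide": [-0.267,-0.024,0.139],"dr": [0,0,0],"fingers": 0.07}]'

```text
t: 1.4
eef_pos: [500.4, 0.7, 292.5]
tcp_rot: [-1.571, -0.0, -1.492]
ft_force: [0.7, -0.8, 0.3]
opening: 0.735
```

```bash
python3 - <<'E'
from h import *
m,_=snap('wrist','w1.png'); print(-np.array(m['R']).T@m['t'])
m,_=snap('top','top1.png');
E
python3 go.py 535 87 150 0.085
```

```text
[493.79528594  77.44295237 461.84445602]
slide [-0.0807, 0.1426, 0.0404] dr [-0.001, -0.001, -0.001] pos [501.4   3.1 292.5] t 1.5 j [-0.13  0.24  1.74  0.    1.16 -0.21]
```

View pics/w1.png

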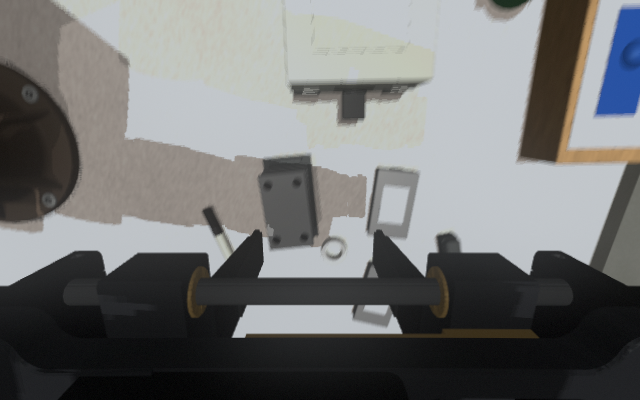

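View pics/top1.png

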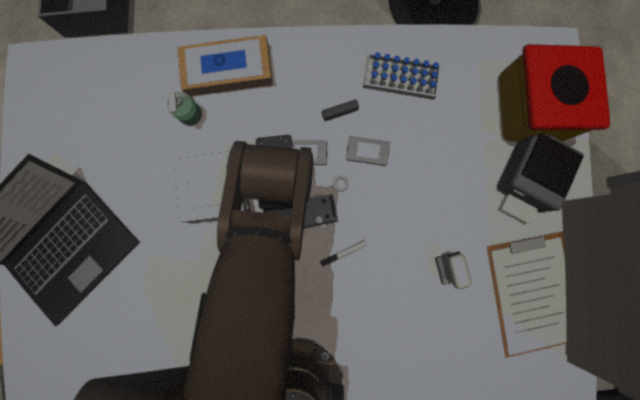

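Run:
```python
from h import *
m,im=snap('wrist','w2.png'); import pickle; pickle.dump(m,open('w2.pkl','wb'))
im=cv2.imread('pics/w2.png')[60:340,240:460]
cv2.imwrite('pics/w2c.png',cv2.resize(im,None,fx=2.1,fy=2.1,interpolation=cv2.INTER_CUBIC)); print(env.state()['eef_pos'],env.state()['t'])
```

```text
[500.55534801   0.90115177 292.06806721] 1.55
```

View pics/w2c.png

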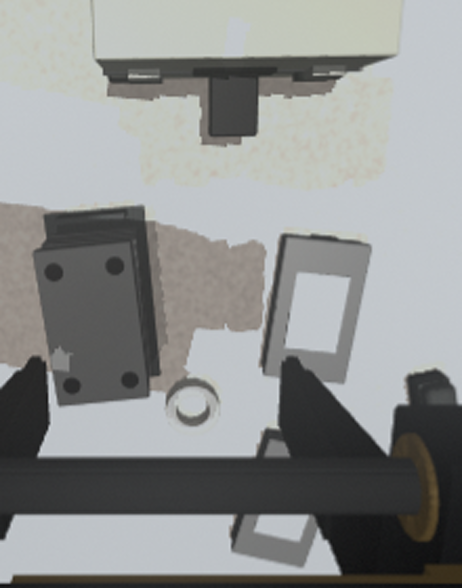

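```bash
python3 - <<'E'
from fit import *
import pickle
w=pickle.load(open('w2.pkl','rb'))
def W(p): return np.array(p,float)/2.1+[240,60]
P=box(w,[W((133,241)),W((149,396)),W((58,405)),W((35,250))],32,55,76)
print('pile',fit(P,[455,-50,.16]))
h=box(top,[T((410,282)),T((537,258)),T((552,336)),T((423,362))],32,55,76)
print('pile',fit(P+h,[455,-50,.16]))
A=box(w,[W((371,242)),W((344,382)),W((269,370)),W((283,234))],32,55,24)
print('A',fit(A,[619,-42,-.03]))
t1=box(top,[T((406,91)),T((531,91)),T((529,165)),T((406,165))],32,55,24)
print('A',fit(A+t1,[619,-42,-.03]))
C=[(w,W((257,134)),(15,-121,67)),(w,W((210,136)),(-15,-121,67)),(w,W((95,58)),(-80,-81,120)),(w,W((398,55)),(80,-81,120))]
print('C',fit(C,[525,198,.09]))
A=box(top,[T((78,140)),T((265,122)),T((285,318)),T((93,333))],80,81,120)
B=box(side,[S((62,322)),S((250,188)),S((440,265)),S((262,428))],80,81,120)
H=[(top,T((325,202)),(15,-121,67)),(top,T((328,236)),(-15,-121,67))]
print('C',fit(A+B+H+C,[525,198,.09]))
E
python3 go.py 535 86 150 0.09
```

```text
pile (array([ 4.59490008e+02, -4.86297928e+01,  1.74934042e-01]), [[0.2, -0.4], [0.5, 0.9], [-0.2, 0.3], [-0.4, -0.5]])
pile (array([ 4.58895521e+02, -4.91584892e+01,  1.71533658e-01]), [[-0.1, -0.0], [-0.1, 1.3], [-0.8, 0.6], [-0.7, -0.2], [-0.7, -0.2], [-0.6, -0.6], [-0.6, -1.9], [-0.2, -2.1]])
A (array([ 6.19253266e+02, -3.93820810e+01, -6.67768888e-03]), [[0.1, -0.3], [0.6, -0.2], [-2.8, 2.1], [0.3, -0.3]])
A (array([ 6.19166127e+02, -4.01377610e+01, -1.14340695e-02]), [[0.1, 0.3], [0.3, 0.2], [-3.1, 2.5], [0.4, 0.1], [-1.0, 0.7], [-1.4, 0.1], [-0.4, -0.7], [-0.8, -0.2]])
C (array([5.27423961e+02, 2.01118815e+02, 9.29848352e-02]), [[0.2, 0.5], [-0.3, -0.2], [-0.7, -0.0], [0.9, -0.1]])
C (array([5.26337147e+02, 2.00410938e+02, 9.69375148e-02]), [[-2.9, 2.1], [-1.5, -0.0], [-1.1, -1.4], [-1.5, 1.4], [-3.6, -1.2], [-0.9, -0.9], [0.3, -0.6], [-1.6, -0.9], [-0.3, -0.6], [0.0, -0.4], [-0.3, 0.9], [-0.8, 0.3], [-1.5, 0.9], [0.2, 0.2]])
slide [-0.0819, 0.1421, 0.0414] dr [0.0, -0.006, 0.0] pos [500.6   0.9 292.1] t 1.55 j [-0.13  0.23  1.75 -0.    1.16 -0.21]
```

Request:
drive_tool --steps '[{"slide": [-0.086,0.1,0.044],"dr": [0,-0.008,0],"fingers": 0.07},{"slide": [-0.086,0.142,0.0435],"dr": [0,-0.008,0],"fingers": 0.07},{"slide": [-0.086,0.142,0.0435],"dr": [0,-0.008,0],"fingers": 0.07},{"slide": [-0.086,0.142,0.0435],"dr": [0,-0.008,0],"fingers": 0.07},{"slide": [-0.086,0.142,0.0435],"dr": [0,-0.008,0],"fingers": 0.07}]'

```text
t: 1.97
eef_pos: [534.9, 88.4, 144.9]
tcp_rot: [-1.578, 0.0, -1.484]
ft_force: [-1.7, 0.0, -0.3]
opening: 0.738
```

```bash
python3 go.py 537 90 53 0.092
```

```text
slide [-0.0014, 0.0919, 0.0029] dr [0.008, -0.005, -0.0] pos [534.9  88.4 144.9] t 1.97 j [ 0.04  0.46  1.84  0.    0.85 -0.05]
```

Request:
drive_tool --steps '[{"slide": [-0.0005,0.092,0.001],"fingers": 0.07,"dr": [0,0,0]},{"slide": [-0.0005,0.092,0.001],"dr": [0,0,0],"fingers": 0.07},{"slide": [-0.0005,0.092,0.001],"dr": [0,0,0],"fingers": 0.07},{"slide": [-0.0005,0.092,0.001],"dr": [0,0,0],"fingers": 0.07},{"slide": [-0.0005,0.092,0.001],"dr": [0,0,0],"fingers": 0.07}]'

```text
t: 2.38
eef_pos: [538.3, 87.4, 59.7]
tcp_rot: [-1.57, -0.0, -1.485]
ft_force: [-0.0, 0.3, 0.5]
opening: 0.733
```

```bash
python3 - <<'E'
from h import *
m,im=snap('wrist','w3.png')
E
python3 go.py 537 90 53 0.092
```

```text
slide [-0.0025, 0.0074, -0.0015] dr [-0.003, -0.006, 0.0] pos [538.7  87.6  60.5] t 2.43 j [ 0.04  0.59  1.9  -0.    0.65 -0.05]
```

View pics/w3.png

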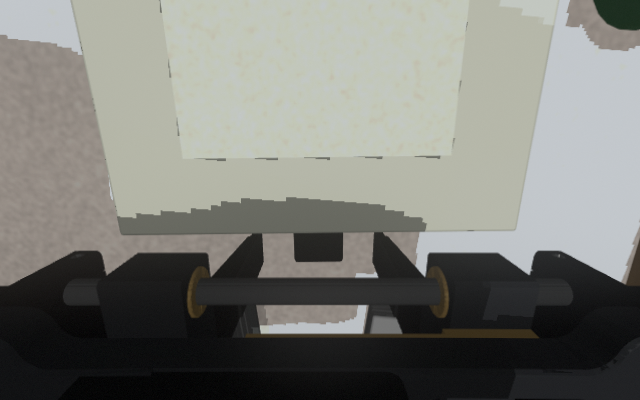

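Request:
drive_tool --steps '[{"slide": [-0.002,0.007,-0.0005],"dr": [0,0,0],"fingers": 0.07},{"slide": [-0.002,0.007,-0.0005],"dr": [0,0,0],"fingers": 0.02},{"slide": [-0.002,0.007,-0.0005],"dr": [0,0,0],"fingers": 0.02},{"slide": [-0.002,0.007,-0.0005],"dr": [0,0,0],"fingers": 0.02},{"slide": [-0.002,0.007,-0.0005],"dr": [0,0,0],"fingers": 0.02}]'

```text
t: 2.85
eef_pos: [537.1, 90.3, 51.7]
tcp_rot: [-1.57, -0.0, -1.484]
ft_force: [-1.0, 0.2, 0.2]
opening: 0.513
```

Request:
drive_tool --steps '[{"slide": [0,0,0],"dr": [0,0,0],"fingers": 0.02},{"slide": [0,0,0],"dr": [0,0,0],"fingers": 0.02},{"slide": [0,0,0],"dr": [0,0,0],"fingers": 0.02}]'

```text
t: 3.1
eef_pos: [538.4, 90.3, 51.6]
tcp_rot: [-1.567, -0.0, -1.484]
ft_force: [-3.5, 1.6, -2.1]
opening: 0.312
```

Request:
drive_tool --steps '[{"slide": [-0.004,-0.028,0],"dr": [0,0,0],"fingers": 0.02},{"slide": [-0.012,-0.056,0],"dr": [0,0,0],"fingers": 0.02},{"slide": [-0.024,-0.082,0],"dr": [0,0,0],"fingers": 0.02},{"slide": [-0.04,-0.106,0],"dr": [0,0,0],"fingers": 0.02},{"slide": [-0.0595,-0.127,0],"dr": [0,0,0],"fingers": 0.02}]'

```text
t: 3.52
eef_pos: [532.4, 149.7, 179.7]
tcp_rot: [-1.569, -0.0, -1.484]
ft_force: [7.6, 4.6, -9.4]
opening: 0.313
```

Request:
drive_tool --steps '[{"slide": [-0.022,-0.018,0],"dr": [0,0,0],"fingers": 0.02},{"slide": [-0.047,-0.032,0],"dr": [0,0,0],"fingers": 0.02},{"slide": [-0.0735,-0.043,0],"dr": [0,0,0],"fingers": 0.02},{"slide": [-0.101,-0.05,0],"dr": [0,0,0],"fingers": 0.02},{"slide": [-0.101,-0.05,0],"dr": [0,0,0],"fingers": 0.02}]'

```text
t: 3.93
eef_pos: [522.3, 253.4, 229.9]
tcp_rot: [-1.57, 0.001, -1.481]
ft_force: [-4.4, -3.6, 14.1]
opening: 0.312
```

```bash
python3 - <<'E'
from h import *
m,im=snap('side','s4.png')
E
python3 go.py 537 90 53 0.092
```

```text
slide [0.1626, 0.1766, -0.0002] dr [-0.001, -0.002, -0.0] pos [522.4 252.  229.6] t 3.98 j [ 0.34  0.41  1.65 -0.    1.08  0.25]
```

View pics/s4.png

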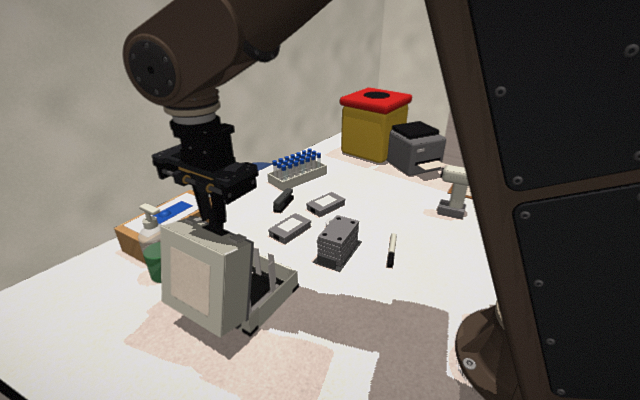

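Request:
drive_tool --steps '[{"slide": [0,0,0],"dr": [0,0,0],"fingers": 0.08},{"slide": [0,0,0],"dr": [0,0,0],"fingers": 0.08},{"slide": [0,0,0],"dr": [0,0,0],"fingers": 0.08},{"slide": [0,-0.04,0],"dr": [0,0,0],"fingers": 0.08},{"slide": [0,-0.08,0],"dr": [0,0,0],"fingers": 0.08}]'

```text
t: 4.4
eef_pos: [522.4, 249.5, 307.3]
tcp_rot: [-1.576, -0.001, -1.484]
ft_force: [0.2, 1.2, 0.1]
opening: 0.607
```

```bash
python3 go.py 619 -41 300 -0.02
```

```text
slide [0.2978, 0.0073, 0.0712] dr [0.005, 0.106, 0.002] pos [522.4 249.5 307.3] t 4.4 j [ 0.33  0.35  1.54 -0.    1.26  0.25]
```

Request:
drive_tool --steps '[{"slide": [0.04,0,0],"dr": [0,0,0],"fingers": 0.095},{"slide": [0.08,0,0.005],"dr": [0,0,0],"fingers": 0.095},{"slide": [0.12,0,0.01],"dr": [0,0,0],"fingers": 0.095},{"slide": [0.14,0,0.015],"dr": [0,0,0],"fingers": 0.095},{"slide": [0.14,0,0.015],"dr": [0,0,0],"fingers": 0.095}]'

```text
t: 4.82
eef_pos: [551.1, 108.1, 308.0]
tcp_rot: [-1.571, -0.001, -1.488]
ft_force: [-0.1, 0.4, 0.7]
opening: 0.952
```

```bash
python3 - <<'E'
from h import *
import pickle
m,im=snap('wrist','w5.png');pickle.dump(m,open('w5.pkl','wb'))
print(env.state()['t'],env.state()['eef_pos'])
im=cv2.imread('pics/w5.png')[0:270,160:480]
cv2.imwrite('pics/w5c.png',cv2.resize(im,None,fx=2.2,fy=2.2,interpolation=cv2.INTER_CUBIC))
m,im=snap('side','s5.png')
E
python3 go.py 619 -41 150 -0.02
```

```text
4.8667 [550.59509494 109.85762265 307.93506089]
slide [0.1574, 0.1579, 0.0557] dr [0.0, 0.105, -0.0] pos [550.2 111.1 308. ] t 4.92 j [ 0.08  0.32  1.58  0.    1.24 -0.  ]
```

View pics/w5c.png

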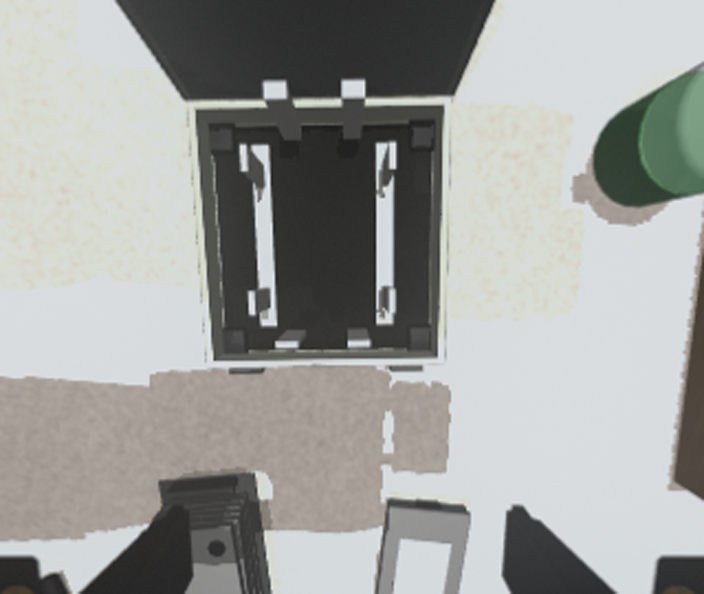

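View pics/s5.png

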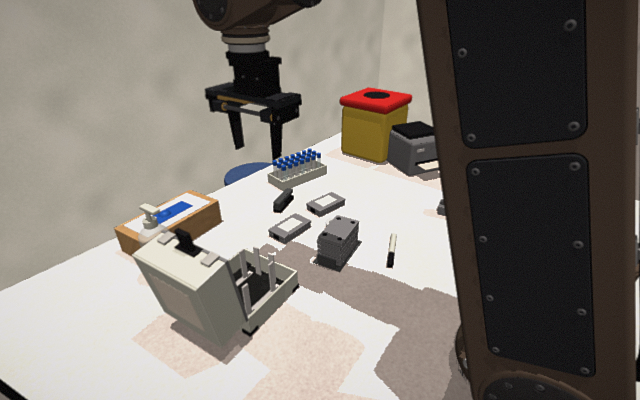

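Run:
```python
from fit import *
import pickle
w=pickle.load(open('w5.pkl','rb'))
def W(p): return np.array(p,float)/2.2+[160,0]
F=[(w,W((243,158)),(-40,40,86)),(w,W((252,303)),(-40,-40,86)),(w,W((392,156)),(40,40,86)),(w,W((392.5,301)),(40,-40,86)),
(w,W((288,342)),(-22,-63,86)),(w,W((359,342)),(22,-63,86)),(w,W((275,90)),(-20,67,114)),(w,W((353,89)),(20,67,114))]
print('spot',fit(F,[526,198,.09]))
C=[(w,W((208,366)),(-80,-81,50)),(w,W((445,363)),(80,-81,50)),(w,W((450,100)),(80,81,50)),(w,W((190,105)),(-80,81,50))]
print('case',fit(C,[526,198,.09]))
```

```text
spot (array([5.27107899e+02, 2.03779022e+02, 9.98764778e-02]), [[1.9, 0.0], [1.5, 0.3], [-1.3, -0.2], [-1.6, 0.2], [-0.5, -0.0], [0.1, -0.6], [-0.0, 0.2], [0.2, -0.0]])
case (array([5.27934131e+02, 1.99308535e+02, 9.96494200e-02]), [[-0.2, 2.4], [0.3, 1.9], [1.3, -0.9], [-1.5, -0.9]])
```

Request:
drive_tool --steps '[{"slide": [0.157,0.14,0.056],"dr": [0,0.11,0],"fingers": 0.095},{"slide": [0.157,0.14,0.056],"dr": [0,0.11,0],"fingers": 0.095},{"slide": [0.157,0.14,0.056],"dr": [0,0.11,0],"fingers": 0.095},{"slide": [0.157,0.2,0.056],"dr": [0,0.11,0],"fingers": 0.095},{"slide": [0.157,0.22,0.056],"dr": [0,0.11,0],"fingers": 0.095}]'

```text
t: 5.33
eef_pos: [607.2, -11.2, 153.5]
tcp_rot: [-1.569, -0.0, -1.594]
ft_force: [0.6, -0.3, 0.2]
opening: 0.999
```

```bash
python3 - <<'E'
from h import *
m,im=snap('wrist','w6.png')
E
python3 go.py 619 -40 60 -0.02; python3 go.py 619 -40 9 -0.02
```

```text
slide [0.0267, 0.0855, 0.0152] dr [0.008, -0.004, -0.0] pos [605.1 -13.  145.7] t 5.38 j [-0.13  0.54  1.68 -0.    0.93 -0.11]
slide [0.0267, 0.1365, 0.0156] dr [0.008, -0.004, -0.0] pos [605.1 -13.  145.7] t 5.38 j [-0.13  0.54  1.68 -0.    0.93 -0.11]
```

View pics/w6.png

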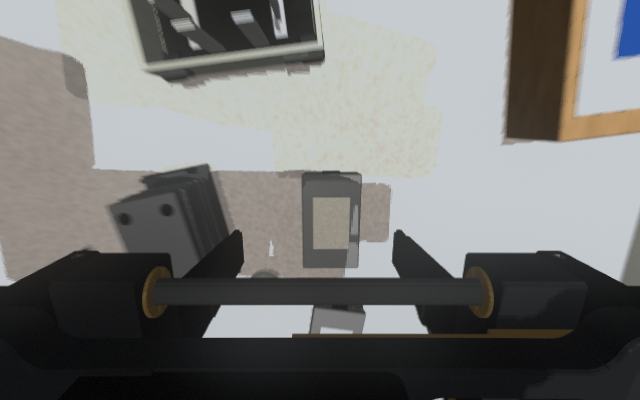

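Request:
drive_tool --steps '[{"slide": [0.024,0.08,0.015],"dr": [0,0,0],"fingers": 0.095},{"slide": [0.024,0.08,0.015],"dr": [0,0,0],"fingers": 0.095},{"slide": [0.024,0.08,0.015],"dr": [0,0,0],"fingers": 0.095},{"slide": [0.024,0.08,0.015],"dr": [0,0,0],"fingers": 0.095},{"slide": [0.024,0.08,0.015],"dr": [0,0,0],"fingers": 0.095}]'

```text
t: 5.8
eef_pos: [621.2, -34.0, 76.1]
tcp_rot: [-1.57, -0.0, -1.593]
ft_force: [0.6, 0.6, -0.7]
opening: 0.996
```

```bash
python3 go.py 619 -40 9 -0.02
```

```text
slide [0.0061, 0.0671, -0.0022] dr [-0.001, -0.002, 0.0] pos [621.2 -34.   76.1] t 5.8 j [-0.16  0.65  1.69  0.    0.8  -0.14]
```

Request:
drive_tool --steps '[{"slide": [0.006,0.035,-0.002],"dr": [0,0,0],"fingers": 0.095},{"slide": [0.006,0.064,-0.002],"dr": [0,0,0],"fingers": 0.095},{"slide": [0.006,0.064,-0.002],"dr": [0,0,0],"fingers": 0.095},{"slide": [0.006,0.064,-0.002],"dr": [0,0,0],"fingers": 0.095}]'

```text
t: 6.13
eef_pos: [619.0, -40.3, 12.2]
tcp_rot: [-1.57, -0.0, -1.593]
ft_force: [1.5, -0.3, 0.6]
opening: 0.998
```

```bash
python3 go.py 619 -40 9 -0.02
```

```text
slide [-0.0003, 0.0032, -0.0] dr [-0.001, -0.002, 0.0] pos [619.  -40.3  12.2] t 6.13 j [-0.17  0.74  1.73  0.    0.67 -0.15]
```

Request:
drive_tool --steps '[{"slide": [0,0.004,0],"dr": [0,0,0],"fingers": 0.055},{"slide": [0,0.004,0],"dr": [0,0,0],"fingers": 0.055},{"slide": [0,0.004,0],"dr": [0,0,0],"fingers": 0.055},{"slide": [0,0.004,0],"dr": [0,0,0],"fingers": 0.055},{"slide": [0,0.004,0],"dr": [0,0,0],"fingers": 0.055}]'

```text
t: 6.55
eef_pos: [619.0, -41.1, 7.3]
tcp_rot: [-1.57, -0.0, -1.594]
ft_force: [0.9, -0.4, 1.0]
opening: 0.706
```

Request:
drive_tool --steps '[{"slide": [0,0,0],"dr": [0,0,0],"fingers": 0.055},{"slide": [0,-0.02,0],"dr": [0,0,0],"fingers": 0.055},{"slide": [0,-0.06,0],"dr": [0,0,0],"fingers": 0.055},{"slide": [0,-0.1,0],"dr": [0,0,0],"fingers": 0.055},{"slide": [0,-0.14,0],"dr": [0,0,0],"fingers": 0.055}]'

```text
t: 6.97
eef_pos: [618.0, -41.0, 147.6]
tcp_rot: [-1.573, 0.0, -1.594]
ft_force: [1.0, 1.2, -1.9]
opening: 0.67
```

```bash
python3 go.py 527 202 180 0.098
```

```text
slide [-0.2408, -0.0321, -0.0967] dr [0.002, -0.121, -0.0] pos [618.  -41.  147.6] t 6.97 j [-0.17  0.55  1.64 -0.    0.95 -0.15]
```

Request:
drive_tool --steps '[{"slide": [-0.03,-0.032,-0.012],"dr": [0,-0.06,0],"fingers": 0.055},{"slide": [-0.24,-0.032,-0.097],"dr": [0,-0.12,0],"fingers": 0.055},{"slide": [-0.24,-0.032,-0.097],"dr": [0,-0.12,0],"fingers": 0.055},{"slide": [-0.24,-0.032,-0.097],"dr": [0,-0.12,0],"fingers": 0.055},{"slide": [-0.24,-0.032,-0.097],"dr": [0,-0.12,0],"fingers": 0.055}]'

```text
t: 7.38
eef_pos: [548.1, 143.9, 177.8]
tcp_rot: [-1.571, -0.0, -1.474]
ft_force: [0.4, 0.5, -2.1]
opening: 0.668
```

```bash
python3 go.py 527 202 180 0.098
```

```text
slide [-0.0599, -0.0022, -0.0154] dr [0.0, -0.002, 0.0] pos [548.1 143.9 177.8] t 7.38 j [ 0.14  0.45  1.75 -0.    0.95  0.04]
```

Request:
drive_tool --steps '[{"slide": [-0.054,0,-0.014],"dr": [0,0,0],"fingers": 0.055},{"slide": [-0.054,0,-0.014],"dr": [0,0,0],"fingers": 0.055},{"slide": [-0.054,0,-0.014],"dr": [0,0,0],"fingers": 0.055},{"slide": [-0.054,0,-0.014],"dr": [0,0,0],"fingers": 0.055},{"slide": [-0.054,0,-0.014],"dr": [0,0,0],"fingers": 0.055}]'

```text
t: 7.8
eef_pos: [530.5, 194.1, 177.6]
tcp_rot: [-1.571, -0.0, -1.474]
ft_force: [-0.5, -0.4, -1.1]
opening: 0.67
```

```bash
python3 - <<'E'
from h import *
import pickle
m,im=snap('wrist','w7.png');pickle.dump(m,open('w7.pkl','wb'))
im=cv2.imread('pics/w7.png')[0:320,150:490]
cv2.imwrite('pics/w7c.png',cv2.resize(im,None,fx=1.8,fy=1.8,interpolation=cv2.INTER_CUBIC))
E
python3 go.py 527 202 100 0.098
```

```text
slide [-0.0085, 0.0776, -0.0028] dr [0.0, -0.002, 0.0] pos [530.6 193.8 177.6] t 7.85 j [ 0.23  0.45  1.75 -0.    0.94  0.14]
```

View pics/w7c.png

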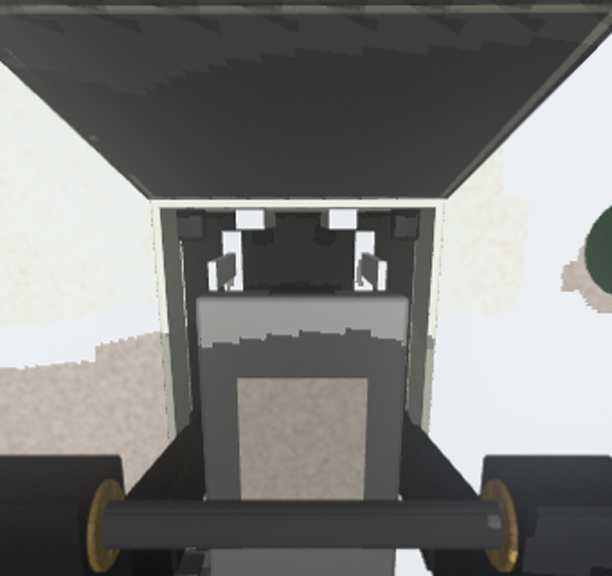

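Run:
```python
from fit import *
import pickle
w=pickle.load(open('w7.pkl','rb'))
def W(p): return np.array(p,float)/1.8+[150,0]
F=[(w,W((250,218)),(-20,67,114)),(w,W((342,218)),(20,67,114)),(w,W((213,277)),(-40,40,86)),(w,W((381,277)),(40,40,86))]
print('spot',fit(F,[526,200,.09])); print(fit(F[:2],[526,200,.09]))
print(unp(w,[W((250,218)),W((342,218))],114)); print(unp(w,[W((213,277)),W((381,277))],86))
a=unp(w,[W((198,297)),W((408,297))],193.6);print(a)
d=(a[1]-a[0]);d/=np.linalg.norm(d); print('tray c',a.mean(0)-55*np.array([-d[1],d[0],0]),np.arctan2(d[1],d[0]))
```

```text
spot (array([5.26591353e+02, 2.04142354e+02, 9.68666844e-02]), [[-0.4, 0.5], [0.4, 0.5], [1.6, -0.7], [-1.8, -0.7]])
(array([5.26534139e+02, 2.04503929e+02, 9.66798605e-02]), [[-0.4, 0.0], [0.4, 0.0]])
[[500.45138242 269.29588978 114.        ]
 [539.68087793 273.09892926 114.        ]]
[[481.51705738 239.36061391  86.        ]
 [564.22045278 247.38138366  86.        ]]
[[494.39067173 246.07933637 193.6       ]
 [555.7635508  252.03060243 193.6       ]]
tray c [530.38550669 194.31174208 193.6       ] 0.09666675993831643
```

Request:
drive_tool --steps '[{"slide": [-0.0095,0.02,-0.0028],"dr": [0,0,0],"fingers": 0.055},{"slide": [-0.0095,0.055,-0.0028],"dr": [0,0,0],"fingers": 0.055},{"slide": [-0.0095,0.075,-0.0028],"dr": [0,0,0],"fingers": 0.055},{"slide": [-0.0095,0.075,-0.0028],"dr": [0,0,0],"fingers": 0.055}]'

```text
t: 8.18
eef_pos: [525.2, 202.3, 99.0]
tcp_rot: [-1.577, -0.001, -1.476]
ft_force: [-0.4, 0.0, -2.5]
opening: 0.67
```

```bash
python3 go.py 526.8 203 15 0.097
```

```text
slide [-0.0006, 0.084, 0.0022] dr [0.006, -0.002, 0.001] pos [525.2 202.3  99. ] t 8.18 j [ 0.25  0.55  1.83 -0.    0.77  0.16]
```

Request:
drive_tool --steps '[{"slide": [-0.0006,0.025,0.001],"dr": [0,0,0],"fingers": 0.055},{"slide": [-0.0006,0.05,0.001],"dr": [0,0,0],"fingers": 0.055},{"slide": [-0.0006,0.07,0.001],"dr": [0,0,0],"fingers": 0.055},{"slide": [-0.0006,0.075,0.001],"dr": [0,0,0],"fingers": 0.055},{"slide": [-0.0006,0.075,0.001],"dr": [0,0,0],"fingers": 0.055}]'

```text
t: 8.6
eef_pos: [527.7, 204.0, 27.5]
tcp_rot: [-1.572, -0.0, -1.475]
ft_force: [0.3, 0.1, -2.0]
opening: 0.667
```

```bash
python3 go.py 526.8 203 14 0.097
```

```text
slide [0.0009, 0.0135, -0.001] dr [0.001, -0.001, 0.0] pos [527.7 204.   27.5] t 8.6 j [ 0.25  0.66  1.87 -0.    0.62  0.16]
```

Request:
drive_tool --steps '[{"slide": [0.001,0.008,-0.001],"dr": [0,0,0],"fingers": 0.055},{"slide": [0.001,0.013,-0.001],"dr": [0,0,0],"fingers": 0.055},{"slide": [0.001,0.013,-0.001],"dr": [0,0,0],"fingers": 0.055}]'

```text
t: 8.85
eef_pos: [526.6, 203.5, 14.8]
tcp_rot: [-1.571, -0.0, -1.474]
ft_force: [-0.3, 0.0, -2.8]
opening: 0.671
```

Request:
drive_tool --steps '[{"slide": [0,0.001,0],"dr": [0,0,0],"fingers": 0.055},{"slide": [0,0.001,0],"dr": [0,0,0],"fingers": 0.085},{"slide": [0,0.001,0],"dr": [0,0,0],"fingers": 0.085},{"slide": [0,0.001,0],"dr": [0,0,0],"fingers": 0.085},{"slide": [0,-0.03,0],"dr": [0,0,0],"fingers": 0.085}]'

```text
t: 9.27
eef_pos: [524.6, 203.2, 41.3]
tcp_rot: [-1.578, -0.001, -1.474]
ft_force: [0.3, 0.1, -1.0]
opening: 0.876
```

Request:
drive_tool --steps '[{"slide": [0,-0.04,0],"dr": [0,0,0],"fingers": 0.09},{"slide": [0,-0.08,0],"dr": [0,0,0],"fingers": 0.09},{"slide": [0,-0.12,0],"dr": [0,0,0],"fingers": 0.09},{"slide": [0.02,-0.15,0],"dr": [0,0,0],"fingers": 0.09},{"slide": [0.05,-0.17,0],"dr": [0,0,0],"fingers": 0.09}]'

```text
t: 9.68
eef_pos: [531.7, 155.1, 218.5]
tcp_rot: [-1.566, 0.0, -1.471]
ft_force: [0.0, 0.4, -0.3]
opening: 0.95
```

```bash
python3 - <<'E'
from h import *
m,im=snap('wrist','w8.png')
E
python3 go.py 620 -208 180 -0.15
```

```text
slide [0.3652, 0.0417, 0.051] dr [-0.008, 0.248, -0.0] pos [533.2 150.4 221. ] t 9.73 j [ 0.16  0.38  1.73 -0.    1.02  0.06]
```

View pics/w8.png

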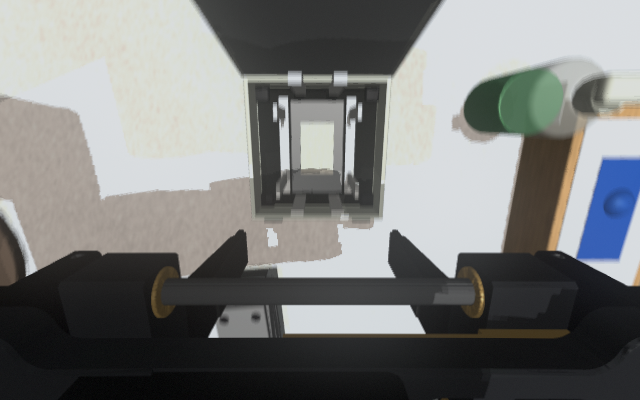

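Request:
drive_tool --steps '[{"slide": [0.36,0.02,0.05],"dr": [0,0.24,0],"fingers": 0.095},{"slide": [0.36,0.02,0.05],"dr": [0,0.24,0],"fingers": 0.095},{"slide": [0.36,0.02,0.05],"dr": [0,0.24,0],"fingers": 0.095},{"slide": [0.36,0.02,0.05],"dr": [0,0.24,0],"fingers": 0.095},{"slide": [0.36,0.02,0.05],"dr": [0,0.24,0],"fingers": 0.095}]'

```text
t: 10.15
eef_pos: [579.9, -50.3, 203.5]
tcp_rot: [-1.57, -0.0, -1.714]
ft_force: [0.1, 0.3, 0.1]
opening: 1.0
```

```bash
python3 go.py 625 -260 180 -0.15
```

```text
slide [0.2011, 0.0236, 0.0745] dr [-0.001, 0.007, 0.0] pos [579.9 -50.3 203.5] t 10.15 j [-0.2   0.44  1.68 -0.    1.02 -0.06]
```

Request:
drive_tool --steps '[{"slide": [0.19,0.023,0.07],"dr": [0,0.007,0],"fingers": 0.095},{"slide": [0.19,0.023,0.07],"dr": [0,0.007,0],"fingers": 0.095},{"slide": [0.19,0.023,0.07],"dr": [0,0.007,0],"fingers": 0.095},{"slide": [0.19,0.023,0.07],"dr": [0,0.007,0],"fingers": 0.095},{"slide": [0.19,0.023,0.07],"dr": [0,0.007,0],"fingers": 0.095}]'

```text
t: 10.57
eef_pos: [622.0, -249.0, 180.1]
tcp_rot: [-1.571, -0.0, -1.721]
ft_force: [0.4, -0.1, -0.5]
opening: 0.996
```

```bash
python3 - <<'E'
from h import *
snap('top','tx.png')
import pickle
m,im=snap('wrist','w9.png');pickle.dump(m,open('w9.pkl','wb'));print(env.state()['eef_pos'])
E
python3 go.py 620 -208 60 -0.15
```

```text
[ 621.98209816 -251.39065071  179.03370844]
slide [-0.0426, 0.119, -0.0086] dr [0.0, -0.004, 0.001] pos [ 622.  -251.4  179. ] t 10.67 j [-0.48  0.59  1.48 -0.    1.08 -0.33]
```

View pics/w9.png

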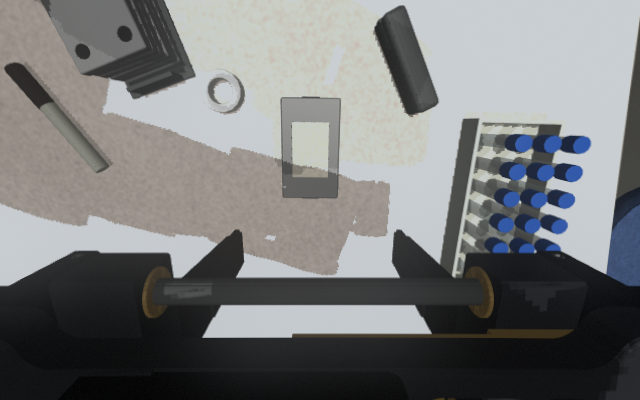

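```bash
python3 - <<'E'
from fit import *
import pickle
w=pickle.load(open('w9.pkl','rb'))
print(fit(box(w,[(340,98),(338,198),(282,197),(281.5,98)],32,55,24),[620,-208,-.15]))
E
python3 go.py 620 -208 60 -0.15
```

```text
(array([ 6.21183396e+02, -2.07106426e+02, -1.66018781e-01]), [[1.1, -0.4], [-0.2, 0.8], [0.3, 1.2], [-1.4, -1.2]])
slide [-0.0426, 0.119, -0.0086] dr [0.0, -0.004, 0.001] pos [ 622.  -251.4  179. ] t 10.67 j [-0.48  0.59  1.48 -0.    1.08 -0.33]
```

Request:
drive_tool --steps '[{"slide": [-0.043,0.119,-0.0085],"dr": [0,0,0],"fingers": 0.095},{"slide": [-0.043,0.119,-0.0085],"dr": [0,0,0],"fingers": 0.095},{"slide": [-0.043,0.119,-0.0085],"dr": [0,0,0],"fingers": 0.095},{"slide": [-0.043,0.119,-0.0085],"dr": [0,0,0],"fingers": 0.095},{"slide": [-0.043,0.119,-0.0085],"dr": [0,0,0],"fingers": 0.095}]'

```text
t: 11.08
eef_pos: [619.5, -201.5, 60.5]
tcp_rot: [-1.574, 0.001, -1.719]
ft_force: [1.0, 0.3, 0.7]
opening: 0.998
```

```bash
python3 go.py 620.7 -207.5 8 -0.155
```

```text
slide [0.0058, 0.0525, 0.0022] dr [0.003, 0.006, -0.001] pos [ 619.5 -201.5   60.5] t 11.08 j [-0.42  0.7   1.62 -0.    0.82 -0.27]
```

Request:
drive_tool --steps '[{"slide": [0.0058,0.035,0.0015],"dr": [0,0.006,0],"fingers": 0.095},{"slide": [0.0058,0.05,0.0015],"dr": [0,0.006,0],"fingers": 0.095},{"slide": [0.0058,0.05,0.0015],"dr": [0,0.006,0],"fingers": 0.095},{"slide": [0.0058,0.05,0.0015],"dr": [0,0.006,0],"fingers": 0.095}]'

```text
t: 11.42
eef_pos: [621.7, -209.5, 13.5]
tcp_rot: [-1.569, -0.001, -1.727]
ft_force: [0.7, -0.3, 0.7]
opening: 1.0
```

```bash
python3 go.py 620.7 -207.5 8 -0.155
```

```text
slide [-0.0018, 0.0055, -0.0013] dr [-0.002, -0.001, 0.001] pos [ 621.7 -209.5   13.5] t 11.42 j [-0.43  0.77  1.64 -0.    0.73 -0.27]
```

Request:
drive_tool --steps '[{"slide": [-0.0018,0.005,-0.001],"dr": [0,0,0],"fingers": 0.055},{"slide": [-0.0018,0.005,-0.001],"dr": [0,0,0],"fingers": 0.055},{"slide": [-0.0018,0.005,-0.001],"dr": [0,0,0],"fingers": 0.055},{"slide": [-0.0018,0.005,-0.001],"dr": [0,0,0],"fingers": 0.055},{"slide": [-0.0018,0.005,-0.001],"dr": [0,0,0],"fingers": 0.055}]'

```text
t: 11.83
eef_pos: [620.2, -206.7, 7.0]
tcp_rot: [-1.57, -0.0, -1.727]
ft_force: [-0.0, 0.3, 0.2]
opening: 0.706
```

Request:
drive_tool --steps '[{"slide": [0,0,0],"dr": [0,0,0],"fingers": 0.055},{"slide": [0,-0.02,0],"dr": [0,0,0],"fingers": 0.055},{"slide": [0,-0.06,0],"dr": [0,0,0],"fingers": 0.055},{"slide": [-0.02,-0.1,0],"dr": [0,0,0],"fingers": 0.055},{"slide": [-0.04,-0.14,0],"dr": [0,0,0],"fingers": 0.055}]'

```text
t: 12.25
eef_pos: [625.3, -170.0, 142.1]
tcp_rot: [-1.572, 0.0, -1.728]
ft_force: [0.3, 0.7, -1.3]
opening: 0.669
```

```bash
python3 go.py 527 203 185 0.097
```

```text
slide [-0.3529, -0.0427, -0.1556] dr [0.001, -0.255, -0.0] pos [ 625.3 -170.   142.1] t 12.25 j [-0.37  0.6   1.57 -0.    0.97 -0.21]
```

Request:
drive_tool --steps '[{"slide": [-0.34,-0.042,-0.15],"dr": [0,-0.255,0],"fingers": 0.055},{"slide": [-0.34,-0.042,-0.15],"dr": [0,-0.255,0],"fingers": 0.055},{"slide": [-0.34,-0.042,-0.15],"dr": [0,-0.255,0],"fingers": 0.055},{"slide": [-0.34,-0.042,-0.15],"dr": [0,-0.255,0],"fingers": 0.055},{"slide": [-0.34,-0.042,-0.15],"dr": [0,-0.255,0],"fingers": 0.055}]'

```text
t: 12.67
eef_pos: [571.6, 32.0, 164.5]
tcp_rot: [-1.571, -0.0, -1.472]
ft_force: [1.3, 0.5, -1.4]
opening: 0.671
```

```bash
python3 go.py 527 203 185 0.097
```

```text
slide [-0.1746, -0.0205, -0.0275] dr [0.0, 0.002, 0.0] pos [571.6  32.  164.5] t 12.67 j [-0.06  0.47  1.75 -0.    0.92 -0.16]
```

Request:
drive_tool --steps '[{"slide": [-0.169,-0.02,-0.0265],"dr": [0,0.002,0],"fingers": 0.055},{"slide": [-0.169,-0.02,-0.0265],"dr": [0,0.002,0],"fingers": 0.055},{"slide": [-0.169,-0.02,-0.0265],"dr": [0,0.002,0],"fingers": 0.055},{"slide": [-0.169,-0.02,-0.0265],"dr": [0,0.002,0],"fingers": 0.055},{"slide": [-0.169,-0.02,-0.0265],"dr": [0,0.002,0],"fingers": 0.055}]'

```text
t: 13.08
eef_pos: [527.8, 200.9, 185.1]
tcp_rot: [-1.57, 0.001, -1.47]
ft_force: [0.0, -0.2, -1.5]
opening: 0.669
```

```bash
python3 - <<'E'
from h import *
import pickle
m,im=snap('wrist','w10.png');pickle.dump(m,open('w10.pkl','wb'))
im=cv2.imread('pics/w10.png')[0:320,150:490]
cv2.imwrite('pics/w10c.png',cv2.resize(im,None,fx=1.8,fy=1.8,interpolation=cv2.INTER_CUBIC))
E
python3 go.py 526.8 203 110 0.097
```

```text
slide [-0.0037, 0.0748, -0.0011] dr [-0.001, 0.004, -0.0] pos [528.2 199.4 184.8] t 13.13 j [0.24 0.44 1.74 0.   0.96 0.14]
```

View pics/w10c.png

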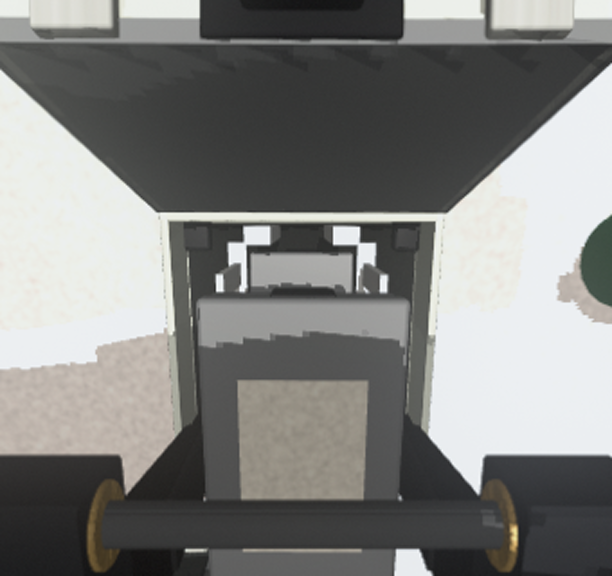

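Request:
drive_tool --steps '[{"slide": [-0.003,0.03,-0.001],"dr": [0,0.004,0],"fingers": 0.055},{"slide": [-0.003,0.065,-0.001],"dr": [0,0.004,0],"fingers": 0.055},{"slide": [-0.003,0.1,-0.001],"dr": [0,0.004,0],"fingers": 0.055},{"slide": [-0.003,0.125,-0.001],"dr": [0,0.004,0],"fingers": 0.055},{"slide": [-0.003,0.13,-0.001],"dr": [0,0.004,0],"fingers": 0.055}]'

```text
t: 13.55
eef_pos: [526.6, 197.2, 50.3]
tcp_rot: [-1.577, -0.001, -1.479]
ft_force: [0.7, 0.1, -0.7]
opening: 0.677
```

```bash
python3 go.py 526.8 203 38 0.097
```

```text
slide [-0.0058, 0.0122, 0.0008] dr [0.006, -0.005, 0.001] pos [526.6 197.2  50.3] t 13.55 j [ 0.24  0.62  1.86 -0.    0.67  0.15]
```

Request:
drive_tool --steps '[{"slide": [-0.0057,0.004,0.0005],"dr": [0,-0.004,0],"fingers": 0.055},{"slide": [-0.0057,0.008,0.0005],"dr": [0,-0.004,0],"fingers": 0.055},{"slide": [-0.0057,0.009,0.0005],"dr": [0,-0.004,0],"fingers": 0.055}]'

```text
t: 13.8
eef_pos: [528.9, 204.6, 46.0]
tcp_rot: [-1.569, 0.0, -1.474]
ft_force: [0.1, 0.4, -1.2]
opening: 0.674
```

```bash
python3 go.py 526.8 203 37 0.097
```

```text
slide [0.0014, 0.009, -0.0022] dr [-0.002, 0.0, -0.0] pos [528.9 204.6  46. ] t 13.8 j [ 0.25  0.63  1.85 -0.    0.65  0.16]
```

Request:
drive_tool --steps '[{"slide": [0.001,0.006,-0.0015],"dr": [0,0,0],"fingers": 0.055},{"slide": [0.001,0.0085,-0.0015],"dr": [0,0,0],"fingers": 0.055},{"slide": [0.001,0.0085,-0.0015],"dr": [0,0,0],"fingers": 0.055}]'

```text
t: 14.05
eef_pos: [526.9, 203.2, 37.0]
tcp_rot: [-1.57, -0.0, -1.474]
ft_force: [-0.6, -0.8, -1.3]
opening: 0.673
```

Request:
drive_tool --steps '[{"slide": [0,0,0],"dr": [0,0,0],"fingers": 0.09},{"slide": [0,0,0],"dr": [0,0,0],"fingers": 0.09},{"slide": [0,0,0],"dr": [0,0,0],"fingers": 0.09},{"slide": [0,0,0],"dr": [0,0,0],"fingers": 0.09},{"slide": [0,-0.04,0],"dr": [0,0,0],"fingers": 0.09}]'

```text
t: 14.47
eef_pos: [524.1, 202.5, 71.6]
tcp_rot: [-1.581, -0.002, -1.474]
ft_force: [-0.7, 0.3, 0.2]
opening: 0.93
```

Request:
drive_tool --steps '[{"slide": [0,-0.04,0],"dr": [0,0,0],"fingers": 0.09},{"slide": [0,-0.08,0],"dr": [0,0,0],"fingers": 0.09},{"slide": [0.03,-0.12,0],"dr": [0,0,0],"fingers": 0.09},{"slide": [0.06,-0.14,0],"dr": [0,0,0],"fingers": 0.09},{"slide": [0.06,-0.14,0],"dr": [0,0,0],"fingers": 0.09}]'

```text
t: 14.88
eef_pos: [534.5, 140.7, 221.8]
tcp_rot: [-1.563, -0.001, -1.475]
ft_force: [0.9, -0.4, -0.4]
opening: 0.945
```

```bash
python3 - <<'E'
from h import *
import pickle
m,im=snap('wrist','w11.png');pickle.dump(m,open('w11.pkl','wb'))
im=cv2.imread('pics/w11.png')[0:320,150:490]
cv2.imwrite('pics/w11c.png',cv2.resize(im,None,fx=1.8,fy=1.8,interpolation=cv2.INTER_CUBIC))
E
python3 go.py 458.7 -49 130 0.172
```

```text
slide [0.1828, 0.0892, -0.0932] dr [-0.005, -0.077, 0.0] pos [533.8 141.8 219.6] t 14.93 j [ 0.14  0.38  1.74 -0.    1.02  0.05]
```

View pics/w11c.png

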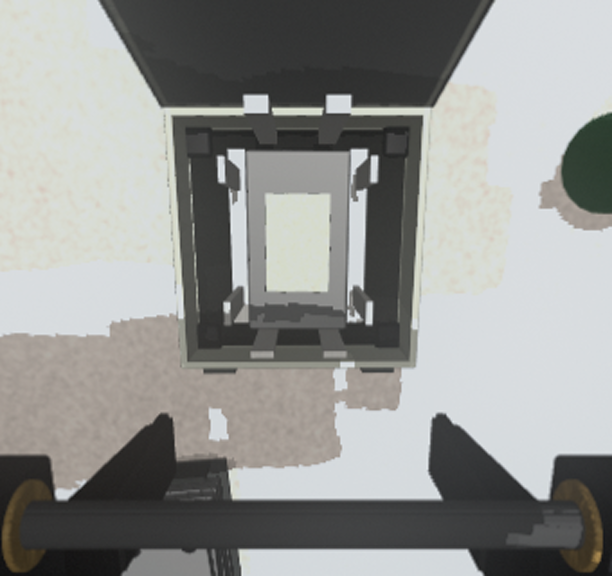

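Request:
drive_tool --steps '[{"slide": [0.18,0.08,-0.093],"dr": [0,-0.075,0],"fingers": 0.095},{"slide": [0.18,0.08,-0.093],"dr": [0,-0.075,0],"fingers": 0.095},{"slide": [0.18,0.08,-0.093],"dr": [0,-0.075,0],"fingers": 0.095},{"slide": [0.18,0.08,-0.093],"dr": [0,-0.075,0],"fingers": 0.095},{"slide": [0.18,0.08,-0.093],"dr": [0,-0.075,0],"fingers": 0.095}]'

```text
t: 15.35
eef_pos: [459.4, -36.9, 138.8]
tcp_rot: [-1.572, 0.0, -1.398]
ft_force: [1.7, -0.9, -0.5]
opening: 0.996
```

Request:
drive_tool --steps '[{"slide": [0,0,0],"dr": [0,0,0],"fingers": 0.095},{"slide": [0,0,0],"dr": [0,0,0],"fingers": 0.095}]'

```text
t: 15.52
eef_pos: [459.8, -37.2, 138.9]
tcp_rot: [-1.573, 0.001, -1.402]
ft_force: [1.3, -0.1, 0.3]
opening: 1.0
```

```bash
python3 go.py 458.7 -49 100 0.172
python3 - <<'E'
from h import *
m,im=snap('wrist','w12.png')
E
```

```text
slide [0.0115, 0.0389, -0.0029] dr [0.003, -0.003, -0.001] pos [459.8 -37.2 138.9] t 15.52 j [-0.22  0.37  2.03  0.    0.74 -0.39]
```

View pics/w12.png

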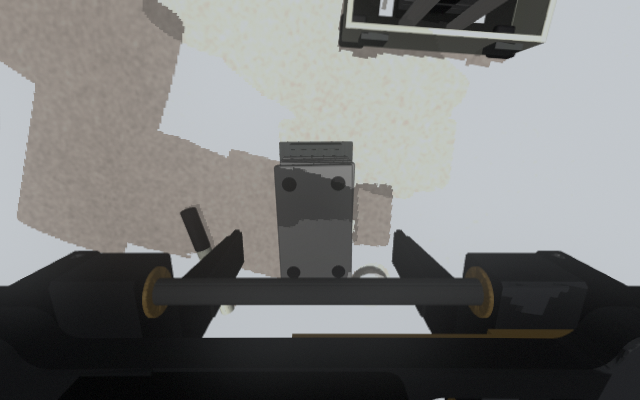

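Request:
drive_tool --steps '[{"slide": [0.0115,0.03,-0.0035],"dr": [0,-0.003,0],"fingers": 0.095},{"slide": [0.0115,0.06,-0.0035],"dr": [0,-0.003,0],"fingers": 0.095},{"slide": [0.0115,0.08,-0.0035],"dr": [0,-0.003,0],"fingers": 0.095},{"slide": [0.0115,0.08,-0.0035],"dr": [0,-0.003,0],"fingers": 0.095},{"slide": [0.0115,0.08,-0.0035],"dr": [0,-0.003,0],"fingers": 0.095}]'

```text
t: 15.98
eef_pos: [459.5, -47.1, 59.9]
tcp_rot: [-1.572, 0.001, -1.394]
ft_force: [0.7, 0.4, 0.4]
opening: 1.001
```

```bash
python3 go.py 458 -49 55 0.172
```

```text
slide [0.0016, 0.0049, -0.0018] dr [0.002, 0.005, -0.001] pos [459.5 -47.1  59.9] t 15.98 j [-0.25  0.51  2.1   0.    0.53 -0.42]
```

Request:
drive_tool --steps '[{"slide": [0.0016,0.005,-0.0015],"dr": [0,0.005,0],"fingers": 0.095},{"slide": [0.0016,0.005,-0.0015],"dr": [0,0.005,0],"fingers": 0.055},{"slide": [0.0016,0.005,-0.0015],"dr": [0,0.005,0],"fingers": 0.055},{"slide": [0.0016,0.005,-0.0015],"dr": [0,0.005,0],"fingers": 0.055},{"slide": [0.0016,0.005,-0.0015],"dr": [0,0.005,0],"fingers": 0.055}]'

```text
t: 16.4
eef_pos: [458.4, -50.2, 55.8]
tcp_rot: [-1.57, -0.001, -1.401]
ft_force: [0.9, -0.6, -0.9]
opening: 0.774
```

Request:
drive_tool --steps '[{"slide": [0,0,0],"dr": [0,0,0],"fingers": 0.055},{"slide": [0,0,0],"dr": [0,0,0],"fingers": 0.055},{"slide": [0,-0.01,0],"dr": [0,0,0],"fingers": 0.055},{"slide": [0,-0.04,0],"dr": [0,0,0],"fingers": 0.055},{"slide": [0,-0.08,0],"dr": [0,0,0],"fingers": 0.055}]'

```text
t: 16.82
eef_pos: [456.7, -49.9, 134.3]
tcp_rot: [-1.576, 0.002, -1.401]
ft_force: [0.6, 0.6, -0.6]
opening: 0.67
```

```bash
python3 go.py 526.8 203 190 0.097
python3 - <<'E'
from h import *
m,im=snap('wrist','w13.png')
m,im=snap('side','s13.png')
im=cv2.imread('pics/s13.png')[100:330,200:480]
cv2.imwrite('pics/s13c.png',cv2.resize(im,None,fx=2.5,fy=2.5,interpolation=cv2.INTER_CUBIC))
E
```

```text
slide [-0.2375, -0.0557, 0.1115] dr [0.005, 0.073, -0.002] pos [456.7 -49.9 134.3] t 16.82 j [-0.25  0.38  2.04 -0.    0.73 -0.42]
```

View pics/w13.png

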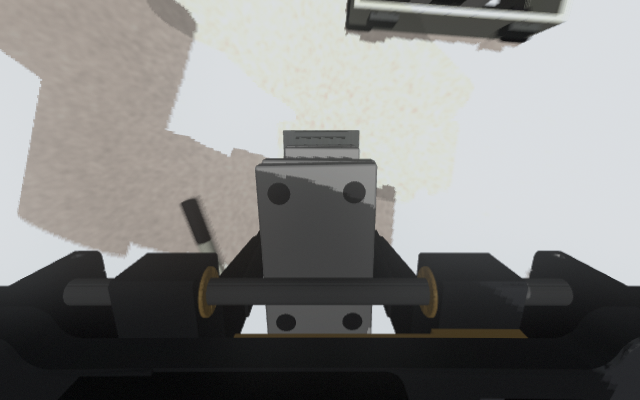

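View pics/s13c.png

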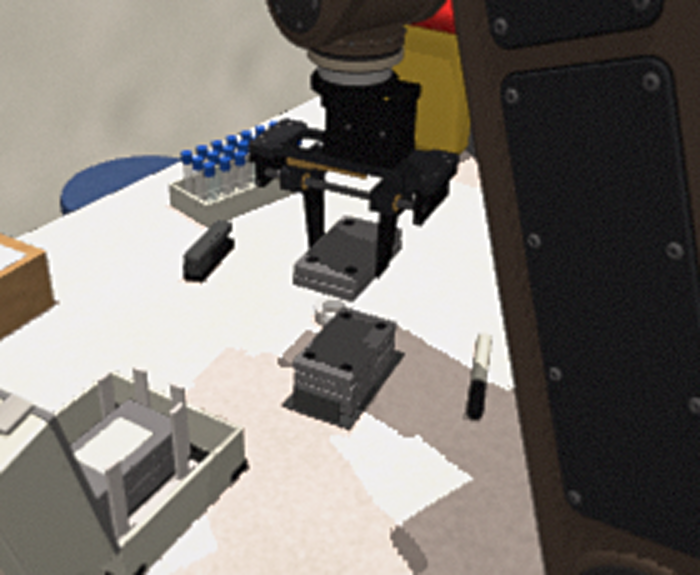

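Request:
drive_tool --steps '[{"slide": [-0.235,-0.06,0.11],"dr": [0,0.073,0],"fingers": 0.055},{"slide": [-0.235,-0.06,0.11],"dr": [0,0.073,0],"fingers": 0.055},{"slide": [-0.235,-0.06,0.11],"dr": [0,0.073,0],"fingers": 0.055},{"slide": [-0.235,-0.06,0.11],"dr": [0,0.073,0],"fingers": 0.055},{"slide": [-0.235,-0.06,0.11],"dr": [0,0.073,0],"fingers": 0.055}]'

```text
t: 17.33
eef_pos: [511.7, 147.5, 182.0]
tcp_rot: [-1.571, -0.0, -1.474]
ft_force: [1.0, -0.9, -1.6]
opening: 0.674
```

```bash
python3 go.py 526.8 203 190 0.097
```

```text
slide [-0.0538, -0.008, 0.0204] dr [0.001, -0.0, 0.0] pos [511.7 147.5 182. ] t 17.33 j [ 0.16  0.4   1.82 -0.    0.92  0.06]
```

Request:
drive_tool --steps '[{"slide": [-0.049,-0.004,0.018],"dr": [0,0,0],"fingers": 0.055},{"slide": [-0.049,-0.004,0.018],"dr": [0,0,0],"fingers": 0.055},{"slide": [-0.049,-0.004,0.018],"dr": [0,0,0],"fingers": 0.055},{"slide": [-0.049,-0.004,0.018],"dr": [0,0,0],"fingers": 0.055}]'

```text
t: 17.67
eef_pos: [524.4, 196.1, 185.1]
tcp_rot: [-1.572, -0.001, -1.472]
ft_force: [-0.5, -0.5, -1.5]
opening: 0.67
```

```bash
python3 - <<'E'
from h import *
import pickle
m,im=snap('wrist','w14.png');pickle.dump(m,open('w14.pkl','wb'))
im=cv2.imread('pics/w14.png')[0:350,150:490]
cv2.imwrite('pics/w14c.png',cv2.resize(im,None,fx=1.7,fy=1.7,interpolation=cv2.INTER_CUBIC))
E
python3 go.py 526.8 203 100 0.097
```

```text
slide [-0.0074, 0.0853, 0.0033] dr [0.002, 0.0, 0.001] pos [524.3 195.3 185.3] t 17.72 j [ 0.24  0.43  1.75 -0.    0.96  0.14]
```

View pics/w14c.png

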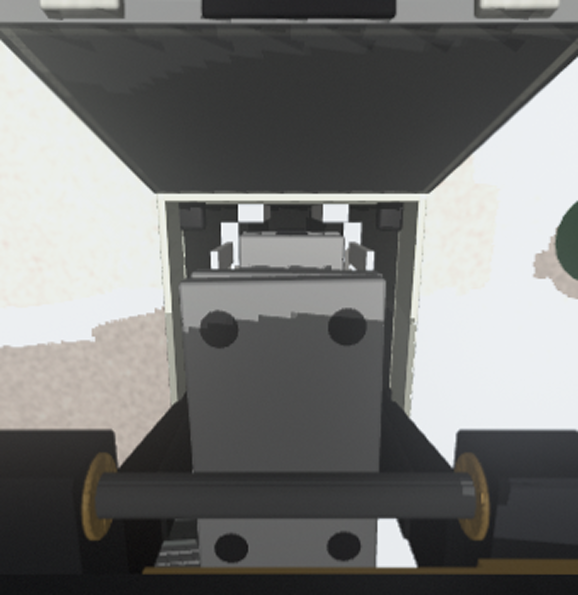

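Run:
```python
from fit import *
import pickle
w=pickle.load(open('w14.pkl','rb'))
def W(p): return np.array(p,float)/1.7+[150,0]
a=unp(w,[W((180,282)),W((385,279))],205.5)
d=(a[1]-a[0]);print(a,np.linalg.norm(d));d/=np.linalg.norm(d); print('plate c',a.mean(0)-55*np.array([-d[1],d[0],0]),np.arctan2(d[1],d[0]))
a=unp(w,[W((192,274)),W((387,271))],193.5)
d=(a[1]-a[0]);print(a,np.linalg.norm(d));d/=np.linalg.norm(d); print('plate c',a.mean(0)-55*np.array([-d[1],d[0],0]),np.arctan2(d[1],d[0]))
a=unp(w,[W((240,237)),W((343,236))],54);print(a.mean(0)-55*np.array([-.097,.995,0]))
```

```text
[[486.87528635 248.06525711 205.5       ]
 [548.39304021 255.06804319 205.5       ]] 61.91504706887566
plate c [523.85483585 196.91957125 205.5       ] 0.11334567826375141
[[488.25879493 249.0646553  193.5       ]
 [551.20299839 256.26869966 193.5       ]] 63.35511821108076
plate c [525.98488925 198.0234018  193.5       ] 0.11395543055027063
[526.8861016  201.81709833  54.        ]
```

Request:
drive_tool --steps '[{"slide": [-0.006,0.03,0.003],"dr": [0,0,0],"fingers": 0.055},{"slide": [-0.006,0.065,0.003],"dr": [0,0,0],"fingers": 0.055},{"slide": [-0.006,0.095,0.003],"dr": [0,0,0],"fingers": 0.055},{"slide": [-0.006,0.118,0.003],"dr": [0,0,0],"fingers": 0.055},{"slide": [-0.006,0.118,0.003],"dr": [0,0,0],"fingers": 0.055}]'

```text
t: 18.13
eef_pos: [525.1, 200.1, 64.0]
tcp_rot: [-1.578, -0.001, -1.476]
ft_force: [-0.7, -0.1, -1.2]
opening: 0.67
```

```bash
python3 go.py 526.8 201.5 58 0.097
```

```text
slide [-0.0012, 0.006, 0.0018] dr [0.007, -0.002, 0.001] pos [525.1 200.1  64. ] t 18.13 j [ 0.25  0.6   1.85 -0.    0.7   0.15]
```

Request:
drive_tool --steps '[{"slide": [-0.0005,0.001,0.001],"dr": [0,0,0],"fingers": 0.055},{"slide": [-0.0005,0.003,0.001],"dr": [0,0,0],"fingers": 0.055},{"slide": [-0.0005,0.003,0.001],"dr": [0,0,0],"fingers": 0.055}]'

```text
t: 18.38
eef_pos: [529.1, 202.7, 66.4]
tcp_rot: [-1.569, 0.0, -1.474]
ft_force: [0.1, -0.1, -1.1]
opening: 0.671
```

```bash
python3 go.py 526.8 201.5 58 0.097
```

```text
slide [0.0009, 0.0084, -0.0024] dr [-0.002, -0.001, -0.0] pos [529.1 202.7  66.4] t 18.38 j [ 0.25  0.6   1.84 -0.    0.7   0.15]
```

Request:
drive_tool --steps '[{"slide": [0.0007,0.004,-0.001],"dr": [0,0,0],"fingers": 0.055},{"slide": [0.0007,0.0075,-0.001],"dr": [0,0,0],"fingers": 0.055},{"slide": [0.0007,0.0075,-0.001],"dr": [0,0,0],"fingers": 0.055},{"slide": [0.0007,0.0075,-0.001],"dr": [0,0,0],"fingers": 0.055}]'

```text
t: 18.72
eef_pos: [527.4, 202.2, 57.7]
tcp_rot: [-1.571, -0.0, -1.474]
ft_force: [-0.3, 0.3, -1.4]
opening: 0.67
```

Request:
drive_tool --steps '[{"slide": [0,0,0],"dr": [0,0,0],"fingers": 0.09},{"slide": [0,0,0],"dr": [0,0,0],"fingers": 0.09},{"slide": [0,0,0],"dr": [0,0,0],"fingers": 0.09},{"slide": [0,0,0],"dr": [0,0,0],"fingers": 0.09},{"slide": [0,-0.04,0],"dr": [0,0,0],"fingers": 0.09}]'

```text
t: 19.13
eef_pos: [524.7, 201.4, 92.4]
tcp_rot: [-1.581, -0.002, -1.474]
ft_force: [-0.5, 0.2, -0.7]
opening: 0.932
```

Request:
drive_tool --steps '[{"slide": [0,-0.04,0],"dr": [0,0,0],"fingers": 0.09},{"slide": [0,-0.08,0],"dr": [0,0,0],"fingers": 0.09},{"slide": [0.03,-0.12,0],"dr": [0,0,0],"fingers": 0.09},{"slide": [0.06,-0.13,0],"dr": [0,0,0],"fingers": 0.09},{"slide": [0.06,-0.13,0],"dr": [0,0,0],"fingers": 0.09}]'

```text
t: 19.55
eef_pos: [534.8, 139.2, 231.8]
tcp_rot: [-1.564, -0.001, -1.475]
ft_force: [0.7, -0.9, -0.4]
opening: 0.942
```

```bash
python3 - <<'E'
from h import *
import pickle
m,im=snap('wrist','w15.png');pickle.dump(m,open('w15.pkl','wb'))
im=cv2.imread('pics/w15.png')[0:320,150:490]
cv2.imwrite('pics/w15c.png',cv2.resize(im,None,fx=1.8,fy=1.8,interpolation=cv2.INTER_CUBIC))
E
python3 go.py 458 -49 130 0.172
```

```text
slide [0.1817, 0.0994, -0.094] dr [-0.004, -0.078, 0.0] pos [534.  140.7 229.7] t 19.6 j [ 0.14  0.37  1.72 -0.    1.05  0.04]
```

View pics/w15c.png

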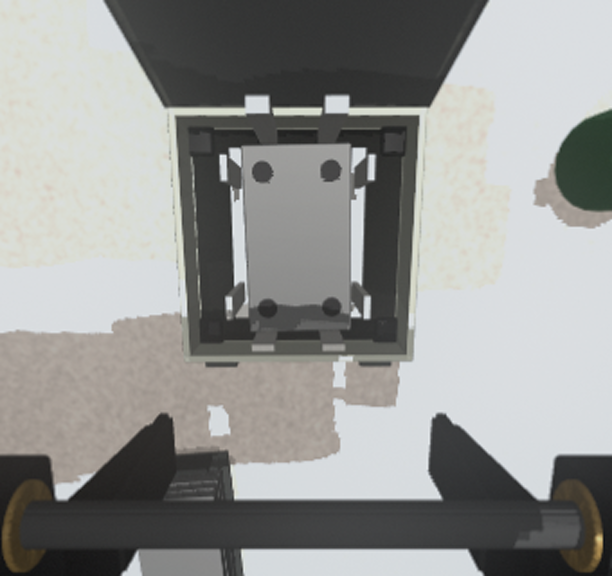

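Request:
drive_tool --steps '[{"slide": [0.184,0.09,-0.095],"dr": [0,-0.077,0],"fingers": 0.095},{"slide": [0.184,0.09,-0.095],"dr": [0,-0.077,0],"fingers": 0.095},{"slide": [0.184,0.09,-0.095],"dr": [0,-0.077,0],"fingers": 0.095},{"slide": [0.184,0.09,-0.095],"dr": [0,-0.077,0],"fingers": 0.095},{"slide": [0.184,0.09,-0.095],"dr": [0,-0.077,0],"fingers": 0.095}]'

```text
t: 20.02
eef_pos: [461.1, -35.5, 143.3]
tcp_rot: [-1.572, 0.0, -1.396]
ft_force: [1.6, -1.3, -0.1]
opening: 0.999
```

Request:
drive_tool --steps '[{"slide": [0.008,0.03,0],"dr": [0,0,0],"fingers": 0.095},{"slide": [0.008,0.04,0],"dr": [0,0,0],"fingers": 0.095},{"slide": [0.008,0.04,0],"dr": [0,0,0],"fingers": 0.095},{"slide": [0.008,0.04,0],"dr": [0,0,0],"fingers": 0.095}]'

```text
t: 20.35
eef_pos: [463.5, -42.4, 104.0]
tcp_rot: [-1.573, 0.001, -1.397]
ft_force: [-0.2, -0.2, 1.0]
opening: 0.999
```

```bash
python3 go.py 458 -49 31.5 0.172
python3 - <<'E'
from h import *
m,im=snap('wrist','w16.png')
E
```

```text
slide [0.0056, 0.0725, -0.0064] dr [0.002, 0.002, -0.001] pos [463.5 -42.4 104. ] t 20.35 j [-0.23  0.43  2.06  0.    0.65 -0.41]
```

View pics/w16.png

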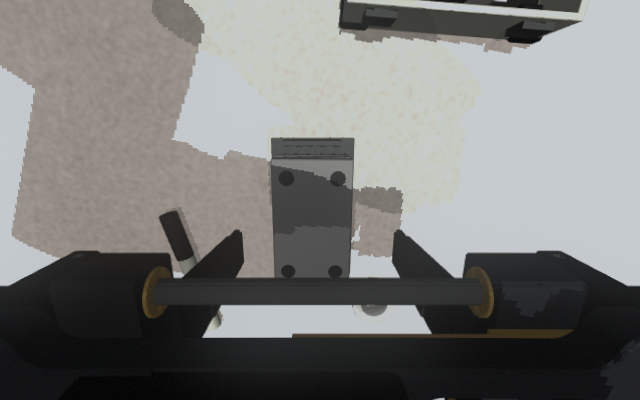

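Request:
drive_tool --steps '[{"slide": [0.0055,0.035,-0.0055],"dr": [0,0.002,0],"fingers": 0.095},{"slide": [0.0055,0.065,-0.0055],"dr": [0,0.002,0],"fingers": 0.095},{"slide": [0.0055,0.07,-0.0055],"dr": [0,0.002,0],"fingers": 0.095},{"slide": [0.0055,0.07,-0.0055],"dr": [0,0.002,0],"fingers": 0.095},{"slide": [0.0055,0.07,-0.0055],"dr": [0,0.002,0],"fingers": 0.095}]'

```text
t: 20.82
eef_pos: [460.0, -48.9, 35.7]
tcp_rot: [-1.57, -0.0, -1.398]
ft_force: [-0.0, -0.0, 0.7]
opening: 0.999
```

```bash
python3 go.py 458 -49 31.5 0.172
```

```text
slide [-0.0002, 0.0042, -0.002] dr [-0.001, 0.001, 0.0] pos [460.  -48.9  35.7] t 20.82 j [-0.25  0.56  2.12 -0.    0.47 -0.42]
```

Request:
drive_tool --steps '[{"slide": [0,0.004,-0.002],"dr": [0,0,0],"fingers": 0.095},{"slide": [0,0.004,-0.002],"dr": [0,0,0],"fingers": 0.055},{"slide": [0,0.004,-0.002],"dr": [0,0,0],"fingers": 0.055},{"slide": [0,0.004,-0.002],"dr": [0,0,0],"fingers": 0.055},{"slide": [0,0.004,-0.002],"dr": [0,0,0],"fingers": 0.055}]'

```text
t: 21.23
eef_pos: [457.6, -49.7, 31.0]
tcp_rot: [-1.57, -0.0, -1.399]
ft_force: [-0.3, 0.2, 0.8]
opening: 0.778
```

Request:
drive_tool --steps '[{"slide": [0,0,0],"dr": [0,0,0],"fingers": 0.055},{"slide": [0,0,0],"dr": [0,0,0],"fingers": 0.055},{"slide": [0,-0.02,0],"dr": [0,0,0],"fingers": 0.055},{"slide": [0,-0.06,0],"dr": [0,0,0],"fingers": 0.055},{"slide": [0,-0.1,0],"dr": [0,0,0],"fingers": 0.055}]'

```text
t: 21.65
eef_pos: [456.4, -49.4, 130.9]
tcp_rot: [-1.574, 0.002, -1.399]
ft_force: [1.6, -0.6, -1.6]
opening: 0.673
```

```bash
python3 - <<'E'
from h import *
m,im=snap('side','s17.png')
im=cv2.imread('pics/s17.png')[100:330,200:480]
cv2.imwrite('pics/s17c.png',cv2.resize(im,None,fx=2.5,fy=2.5,interpolation=cv2.INTER_CUBIC))
E
python3 go.py 526.8 203 200 0.097
```

```text
slide [-0.2374, -0.062, 0.1104] dr [-0.006, 0.075, 0.002] pos [459.1 -49.9 138. ] t 21.7 j [-0.25  0.37  2.04 -0.    0.73 -0.42]
```

View pics/s17c.png

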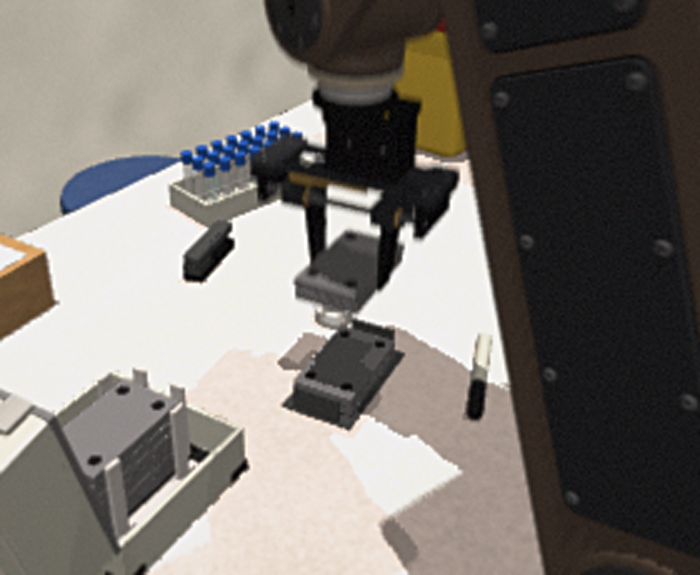

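Request:
drive_tool --steps '[{"slide": [-0.237,-0.055,0.11],"dr": [0,0.075,0],"fingers": 0.055},{"slide": [-0.237,-0.055,0.11],"dr": [0,0.075,0],"fingers": 0.055},{"slide": [-0.237,-0.055,0.11],"dr": [0,0.075,0],"fingers": 0.055},{"slide": [-0.237,-0.055,0.11],"dr": [0,0.075,0],"fingers": 0.055},{"slide": [-0.237,-0.055,0.11],"dr": [0,0.075,0],"fingers": 0.055}]'

```text
t: 22.12
eef_pos: [510.2, 149.2, 173.9]
tcp_rot: [-1.571, -0.0, -1.474]
ft_force: [1.4, -0.7, -1.2]
opening: 0.671
```

```bash
python3 go.py 526.8 201.5 190 0.097
```

```text
slide [-0.0504, -0.0161, 0.0216] dr [0.0, -0.0, 0.0] pos [510.2 149.2 173.9] t 22.12 j [ 0.16  0.41  1.83 -0.    0.9   0.06]
```

Request:
drive_tool --steps '[{"slide": [-0.044,-0.01,0.018],"dr": [0,0,0],"fingers": 0.055},{"slide": [-0.044,-0.01,0.018],"dr": [0,0,0],"fingers": 0.055},{"slide": [-0.044,-0.01,0.018],"dr": [0,0,0],"fingers": 0.055},{"slide": [-0.044,-0.01,0.018],"dr": [0,0,0],"fingers": 0.055},{"slide": [-0.044,-0.01,0.018],"dr": [0,0,0],"fingers": 0.055}]'

```text
t: 22.53
eef_pos: [523.3, 191.7, 182.9]
tcp_rot: [-1.572, -0.001, -1.474]
ft_force: [-0.1, -0.7, -1.5]
opening: 0.67
```

```bash
python3 - <<'E'
from h import *
import pickle
m,im=snap('wrist','w18.png');pickle.dump(m,open('w18.pkl','wb'))
im=cv2.imread('pics/w18.png')[0:350,150:490]
cv2.imwrite('pics/w18c.png',cv2.resize(im,None,fx=1.7,fy=1.7,interpolation=cv2.INTER_CUBIC))
E
python3 go.py 526.8 201.5 100 0.097
```

```text
slide [-0.0097, 0.083, 0.0043] dr [0.001, -0.001, 0.0] pos [523.5 191.5 183.1] t 22.58 j [ 0.23  0.43  1.76 -0.    0.95  0.14]
```

View pics/w18c.png

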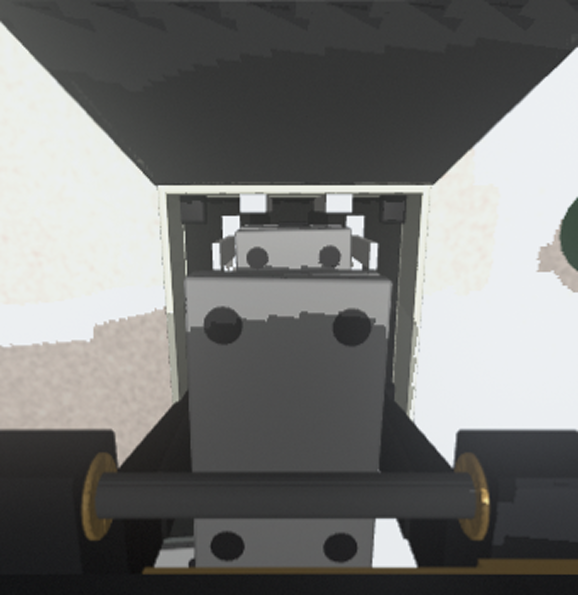

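Request:
drive_tool --steps '[{"slide": [-0.0097,0.03,0.004],"dr": [0,0,0],"fingers": 0.055},{"slide": [-0.0097,0.06,0.004],"dr": [0,0,0],"fingers": 0.055},{"slide": [-0.0097,0.085,0.004],"dr": [0,0,0],"fingers": 0.055},{"slide": [-0.0097,0.092,0.004],"dr": [0,0,0],"fingers": 0.055},{"slide": [-0.0097,0.092,0.004],"dr": [0,0,0],"fingers": 0.055}]'

```text
t: 23.0
eef_pos: [526.2, 201.6, 90.0]
tcp_rot: [-1.574, -0.001, -1.475]
ft_force: [-0.1, 0.6, -1.1]
opening: 0.673
```

Request:
drive_tool --steps '[{"slide": [0,0,0],"dr": [0,0,0],"fingers": 0.055},{"slide": [0,0,0],"dr": [0,0,0],"fingers": 0.055},{"slide": [0,0,0],"dr": [0,0,0],"fingers": 0.055}]'

```text
t: 23.25
eef_pos: [527.7, 202.8, 93.0]
tcp_rot: [-1.568, 0.0, -1.474]
ft_force: [-0.2, 0.7, -1.5]
opening: 0.674
```

```bash
python3 go.py 526.8 202 81 0.097
```

```text
slide [0.0007, 0.012, -0.001] dr [-0.002, -0.0, -0.0] pos [527.7 202.8  93. ] t 23.25 j [ 0.25  0.56  1.83 -0.    0.75  0.15]
```

Request:
drive_tool --steps '[{"slide": [0.0005,0.006,-0.0005],"dr": [0,0,0],"fingers": 0.055},{"slide": [0.0005,0.011,-0.0005],"dr": [0,0,0],"fingers": 0.055},{"slide": [0.0005,0.0115,-0.0005],"dr": [0,0,0],"fingers": 0.055},{"slide": [0.0005,0.0115,-0.0005],"dr": [0,0,0],"fingers": 0.055}]'

```text
t: 23.58
eef_pos: [526.8, 202.4, 80.3]
tcp_rot: [-1.57, -0.0, -1.474]
ft_force: [-1.3, -1.1, 4.5]
opening: 0.671
```

Request:
drive_tool --steps '[{"slide": [0,0,0],"dr": [0,0,0],"fingers": 0.09},{"slide": [0,0,0],"dr": [0,0,0],"fingers": 0.09},{"slide": [0,0,0],"dr": [0,0,0],"fingers": 0.09},{"slide": [0,0,0],"dr": [0,0,0],"fingers": 0.09},{"slide": [0,-0.04,0],"dr": [0,0,0],"fingers": 0.09}]'

```text
t: 24.0
eef_pos: [523.8, 201.5, 114.6]
tcp_rot: [-1.581, -0.002, -1.474]
ft_force: [0.5, 0.2, -1.2]
opening: 0.933
```

Request:
drive_tool --steps '[{"slide": [0,-0.04,0],"dr": [0,0,0],"fingers": 0.09},{"slide": [0,-0.08,0],"dr": [0,0,0],"fingers": 0.09},{"slide": [0.03,-0.11,0],"dr": [0,0,0],"fingers": 0.09},{"slide": [0.06,-0.11,0],"dr": [0,0,0],"fingers": 0.09},{"slide": [0.06,-0.11,0],"dr": [0,0,0],"fingers": 0.09}]'

```text
t: 24.42
eef_pos: [533.2, 139.5, 232.0]
tcp_rot: [-1.567, -0.001, -1.475]
ft_force: [0.0, -0.1, -0.2]
opening: 0.946
```

```bash
python3 - <<'E'
from h import *
import pickle
m,im=snap('wrist','w19.png');pickle.dump(m,open('w19.pkl','wb'))
im=cv2.imread('pics/w19.png')[0:320,150:490]
cv2.imwrite('pics/w19c.png',cv2.resize(im,None,fx=1.8,fy=1.8,interpolation=cv2.INTER_CUBIC))
E
python3 go.py 458 -49 130 0.172
```

```text
slide [0.182, 0.1007, -0.0924] dr [-0.002, -0.077, 0.0] pos [532.6 140.9 230.8] t 24.47 j [ 0.14  0.37  1.72 -0.    1.05  0.04]
```

View pics/w19c.png

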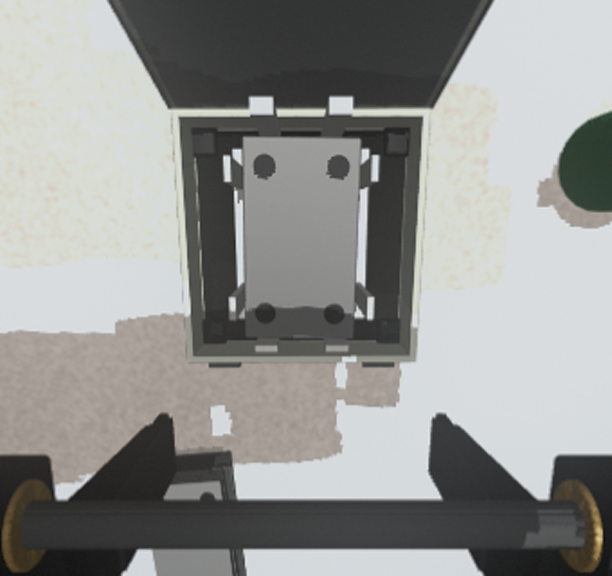

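Request:
drive_tool --steps '[{"slide": [0.188,0.09,-0.0945],"dr": [0,-0.075,0],"fingers": 0.095},{"slide": [0.188,0.09,-0.0945],"dr": [0,-0.075,0],"fingers": 0.095},{"slide": [0.188,0.09,-0.0945],"dr": [0,-0.075,0],"fingers": 0.095},{"slide": [0.188,0.09,-0.0945],"dr": [0,-0.075,0],"fingers": 0.095},{"slide": [0.188,0.09,-0.0945],"dr": [0,-0.075,0],"fingers": 0.095}]'

```text
t: 24.88
eef_pos: [462.2, -36.6, 147.0]
tcp_rot: [-1.571, 0.0, -1.398]
ft_force: [2.5, -0.1, -0.9]
opening: 0.997
```

Request:
drive_tool --steps '[{"slide": [0.01,0.03,0],"dr": [0,0,0],"fingers": 0.095},{"slide": [0.01,0.06,0],"dr": [0,0,0],"fingers": 0.095},{"slide": [0.01,0.06,0],"dr": [0,0,0],"fingers": 0.095},{"slide": [0.01,0.06,0],"dr": [0,0,0],"fingers": 0.095}]'

```text
t: 25.22
eef_pos: [464.4, -45.4, 87.2]
tcp_rot: [-1.574, 0.002, -1.399]
ft_force: [-0.0, 0.1, 0.3]
opening: 1.001
```

```bash
python3 go.py 458 -49 19 0.172
python3 - <<'E'
from h import *
m,im=snap('wrist','w20.png')
E
```

```text
slide [0.0026, 0.0683, -0.0066] dr [0.004, -0.0, -0.002] pos [464.4 -45.4  87.2] t 25.22 j [-0.24  0.47  2.07  0.    0.61 -0.41]
```

View pics/w20.png

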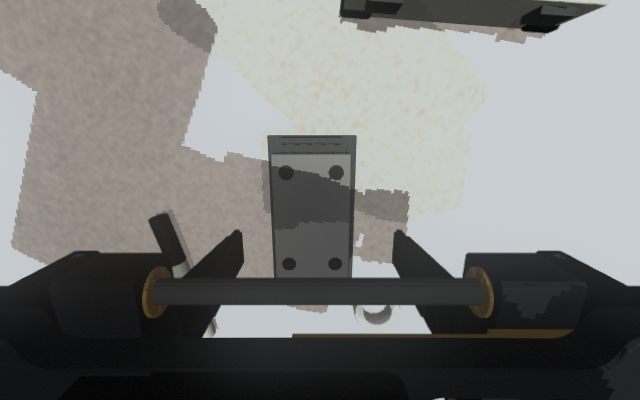

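Request:
drive_tool --steps '[{"slide": [0.0035,0.035,-0.0065],"dr": [0,0,0],"fingers": 0.095},{"slide": [0.0035,0.06,-0.0065],"dr": [0,0,0],"fingers": 0.095},{"slide": [0.0035,0.064,-0.0065],"dr": [0,0,0],"fingers": 0.095},{"slide": [0.0035,0.064,-0.0065],"dr": [0,0,0],"fingers": 0.095},{"slide": [0.0035,0.064,-0.0065],"dr": [0,0,0],"fingers": 0.095}]'

```text
t: 25.68
eef_pos: [460.1, -50.2, 25.5]
tcp_rot: [-1.569, -0.001, -1.398]
ft_force: [-0.3, -0.2, -0.4]
opening: 0.997
```

```bash
python3 go.py 458 -49 19 0.172
```

```text
slide [-0.0015, 0.0065, -0.0019] dr [-0.001, 0.001, 0.001] pos [460.1 -50.2  25.5] t 25.68 j [-0.25  0.58  2.12 -0.    0.44 -0.42]
```

Request:
drive_tool --steps '[{"slide": [-0.001,0.006,-0.002],"dr": [0,0,0],"fingers": 0.095},{"slide": [-0.001,0.006,-0.002],"dr": [0,0,0],"fingers": 0.055},{"slide": [-0.001,0.006,-0.002],"dr": [0,0,0],"fingers": 0.055},{"slide": [-0.001,0.006,-0.002],"dr": [0,0,0],"fingers": 0.055},{"slide": [-0.001,0.006,-0.002],"dr": [0,0,0],"fingers": 0.055}]'

```text
t: 26.1
eef_pos: [457.3, -49.9, 18.4]
tcp_rot: [-1.57, -0.0, -1.399]
ft_force: [0.1, 0.2, 0.2]
opening: 0.772
```

Request:
drive_tool --steps '[{"slide": [0,0,0],"dr": [0,0,0],"fingers": 0.055},{"slide": [0,0,0],"dr": [0,0,0],"fingers": 0.055},{"slide": [0,-0.02,0],"dr": [0,0,0],"fingers": 0.055},{"slide": [0,-0.06,0],"dr": [0,0,0],"fingers": 0.055},{"slide": [0,-0.1,0],"dr": [0,0,0],"fingers": 0.055}]'

```text
t: 26.52
eef_pos: [456.1, -49.7, 118.5]
tcp_rot: [-1.574, 0.001, -1.399]
ft_force: [1.1, -1.1, -1.1]
opening: 0.669
```

```bash
python3 - <<'E'
from h import *
m,im=snap('side','s21.png')
im=cv2.imread('pics/s21.png')[100:330,200:480]
cv2.imwrite('pics/s21c.png',cv2.resize(im,None,fx=2.5,fy=2.5,interpolation=cv2.INTER_CUBIC))
E
python3 go.py 526.8 202 215 0.097
```

```text
slide [-0.2366, -0.0896, 0.1107] dr [-0.006, 0.075, 0.002] pos [458.8 -50.2 125.4] t 26.57 j [-0.25  0.39  2.05 -0.    0.69 -0.42]
```

View pics/s21c.png

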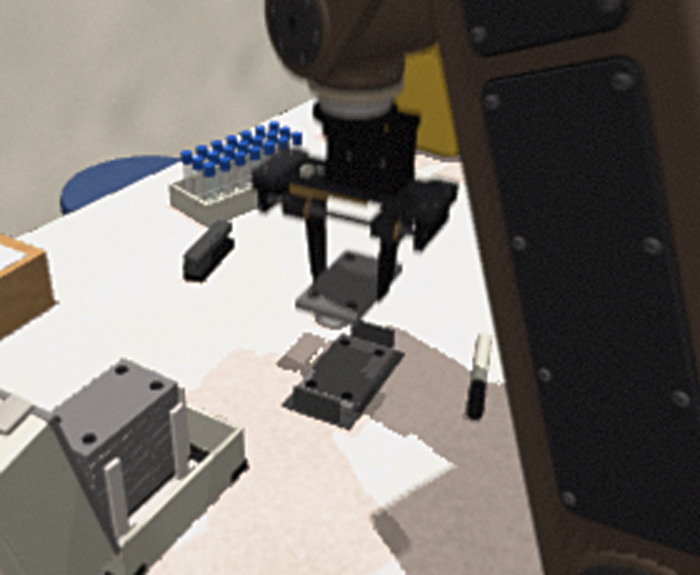

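Request:
drive_tool --steps '[{"slide": [-0.236,-0.083,0.11],"dr": [0,0.075,0],"fingers": 0.055},{"slide": [-0.236,-0.083,0.11],"dr": [0,0.075,0],"fingers": 0.055},{"slide": [-0.236,-0.083,0.11],"dr": [0,0.075,0],"fingers": 0.055},{"slide": [-0.236,-0.083,0.11],"dr": [0,0.075,0],"fingers": 0.055},{"slide": [-0.236,-0.083,0.11],"dr": [0,0.075,0],"fingers": 0.055}]'

```text
t: 26.98
eef_pos: [508.8, 143.7, 182.1]
tcp_rot: [-1.571, -0.0, -1.474]
ft_force: [1.2, -0.4, -0.7]
opening: 0.672
```

```bash
python3 go.py 526.8 202 205 0.097
```

```text
slide [-0.0563, -0.0229, 0.0235] dr [-0.0, -0.0, 0.0] pos [508.8 143.7 182.1] t 26.98 j [ 0.15  0.39  1.83 -0.    0.92  0.05]
```

Request:
drive_tool --steps '[{"slide": [-0.05,-0.015,0.02],"dr": [0,0,0],"fingers": 0.055},{"slide": [-0.05,-0.015,0.02],"dr": [0,0,0],"fingers": 0.055},{"slide": [-0.05,-0.015,0.02],"dr": [0,0,0],"fingers": 0.055},{"slide": [-0.05,-0.015,0.02],"dr": [0,0,0],"fingers": 0.055},{"slide": [-0.05,-0.015,0.02],"dr": [0,0,0],"fingers": 0.055}]'

```text
t: 27.4
eef_pos: [523.3, 192.3, 195.6]
tcp_rot: [-1.572, -0.001, -1.474]
ft_force: [0.2, -0.6, -0.4]
opening: 0.672
```

```bash
python3 - <<'E'
from h import *
import pickle
m,im=snap('wrist','w22.png');pickle.dump(m,open('w22.pkl','wb'))
im=cv2.imread('pics/w22.png')[0:350,150:490]
cv2.imwrite('pics/w22c.png',cv2.resize(im,None,fx=1.7,fy=1.7,interpolation=cv2.INTER_CUBIC))
E
python3 go.py 526.8 202 104 0.097
```

```text
slide [-0.0096, 0.0917, 0.0045] dr [0.001, -0.001, 0.0] pos [523.4 192.1 195.7] t 27.45 j [ 0.23  0.42  1.75 -0.    0.98  0.14]
```

View pics/w22c.png

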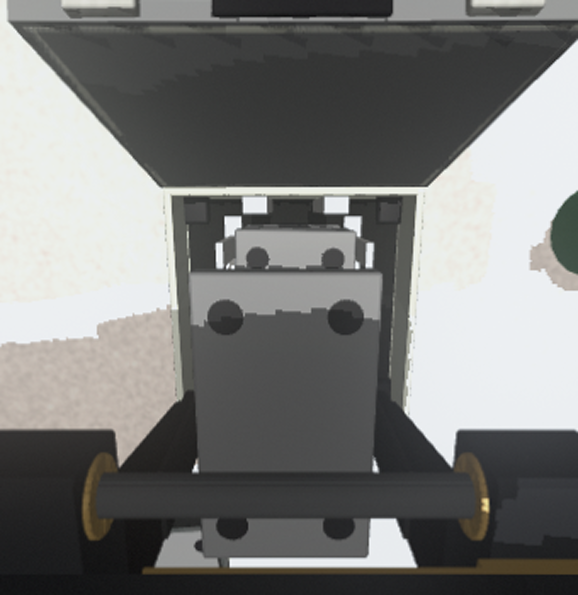

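Run:
```python
from fit import *
import pickle
w=pickle.load(open('w22.pkl','rb'))
def W(p): return np.array(p,float)/1.7+[150,0]
n=np.array([-.097,.995,0])*55
print(unp(w,[W((191,272)),W((382,271))],205.3).mean(0)-n, unp(w,[W((203,557)),W((368,555))],205.3).mean(0)+n)
print(unp(w,[W((236,230)),W((354,229))],102).mean(0)-n, unp(w,[W((254,204)),W((337,204))],114).mean(0)-n/55*67)
```

```text
[523.09734424 194.55709173 205.3       ] [522.54010441 196.48689685 205.3       ]
[526.76024663 203.77587711 102.        ] [526.68005133 204.39464257 114.        ]
```

Request:
drive_tool --steps '[{"slide": [-0.0085,0.025,0.0045],"dr": [0,0,0],"fingers": 0.055},{"slide": [-0.0085,0.05,0.0045],"dr": [0,0,0],"fingers": 0.055},{"slide": [-0.0085,0.072,0.0045],"dr": [0,0,0],"fingers": 0.055},{"slide": [-0.0085,0.08,0.0045],"dr": [0,0,0],"fingers": 0.055},{"slide": [-0.0085,0.08,0.0045],"dr": [0,0,0],"fingers": 0.055}]'

```text
t: 27.87
eef_pos: [526.7, 201.0, 114.6]
tcp_rot: [-1.575, -0.001, -1.475]
ft_force: [-0.0, 0.2, -0.9]
opening: 0.672
```

Request:
drive_tool --steps '[{"slide": [0,0,0],"dr": [0,0,0],"fingers": 0.055},{"slide": [0,0,0],"dr": [0,0,0],"fingers": 0.055},{"slide": [0,0,0],"dr": [0,0,0],"fingers": 0.055}]'

```text
t: 28.12
eef_pos: [528.2, 202.3, 117.6]
tcp_rot: [-1.569, 0.0, -1.474]
ft_force: [0.2, 0.7, -0.5]
opening: 0.672
```

```bash
python3 go.py 527 201 104.5 0.097
```

```text
slide [0.0011, 0.0131, -0.0013] dr [-0.002, -0.0, -0.0] pos [528.2 202.3 117.6] t 28.12 j [ 0.25  0.52  1.81 -0.    0.81  0.15]
```

Request:
drive_tool --steps '[{"slide": [0.0008,0.006,-0.0008],"dr": [0,0,0],"fingers": 0.055},{"slide": [0.0008,0.011,-0.0008],"dr": [0,0,0],"fingers": 0.055},{"slide": [0.0008,0.0125,-0.0008],"dr": [0,0,0],"fingers": 0.055},{"slide": [0.0008,0.0125,-0.0008],"dr": [0,0,0],"fingers": 0.055}]'

```text
t: 28.45
eef_pos: [526.8, 201.4, 104.3]
tcp_rot: [-1.571, -0.0, -1.474]
ft_force: [-3.3, -2.3, 8.2]
opening: 0.672
```

Request:
drive_tool --steps '[{"slide": [0,0,0],"dr": [0,0,0],"fingers": 0.09},{"slide": [0,0,0],"dr": [0,0,0],"fingers": 0.09},{"slide": [0,0,0],"dr": [0,0,0],"fingers": 0.09},{"slide": [0,0,0],"dr": [0,0,0],"fingers": 0.09},{"slide": [0,-0.04,0],"dr": [0,0,0],"fingers": 0.09}]'

```text
t: 28.87
eef_pos: [524.3, 200.7, 138.4]
tcp_rot: [-1.581, -0.002, -1.474]
ft_force: [0.4, 0.1, -0.4]
opening: 0.927
```

Request:
drive_tool --steps '[{"slide": [0,-0.04,0],"dr": [0,0,0],"fingers": 0.09},{"slide": [0,-0.08,0],"dr": [0,0,0],"fingers": 0.09},{"slide": [0.03,-0.11,0],"dr": [0,0,0],"fingers": 0.09},{"slide": [0.06,-0.13,0],"dr": [0,0,0],"fingers": 0.09},{"slide": [0.06,-0.13,0],"dr": [0,0,0],"fingers": 0.09}]'

```text
t: 29.28
eef_pos: [534.2, 138.8, 278.2]
tcp_rot: [-1.564, -0.001, -1.475]
ft_force: [-0.6, 0.1, -0.3]
opening: 0.949
```

```bash
python3 - <<'E'
from h import *
import pickle
m,im=snap('wrist','w23.png');pickle.dump(m,open('w23.pkl','wb'))
im=cv2.imread('pics/w23.png')[0:320,150:490]
cv2.imwrite('pics/w23c.png',cv2.resize(im,None,fx=1.8,fy=1.8,interpolation=cv2.INTER_CUBIC))
m,im=snap('side','s23.png')
im=cv2.imread('pics/s23.png')[170:340,120:340]
cv2.imwrite('pics/s23c.png',cv2.resize(im,None,fx=3.5,fy=3.5,interpolation=cv2.INTER_CUBIC))
E
python3 go.py 514 336 290 0.097
```

```text
slide [-0.1958, -0.0157, -0.0002] dr [-0.001, -0.002, -0.0] pos [532.8 141.1 274.3] t 29.38 j [0.14 0.33 1.66 0.   1.15 0.04]
```

View pics/w23c.png

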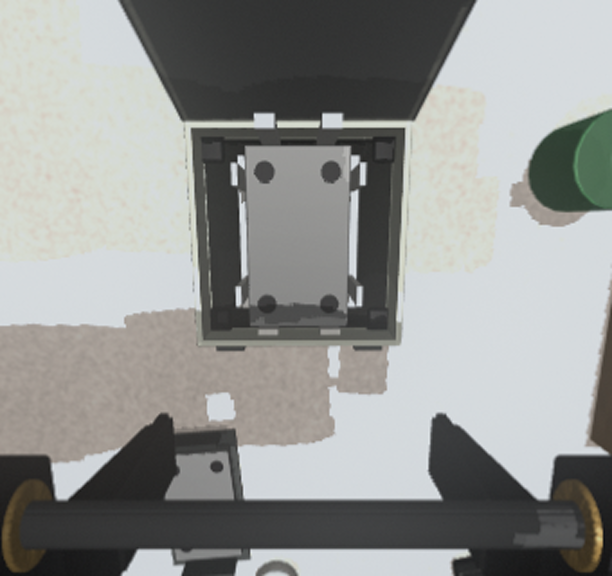

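View pics/s23c.png

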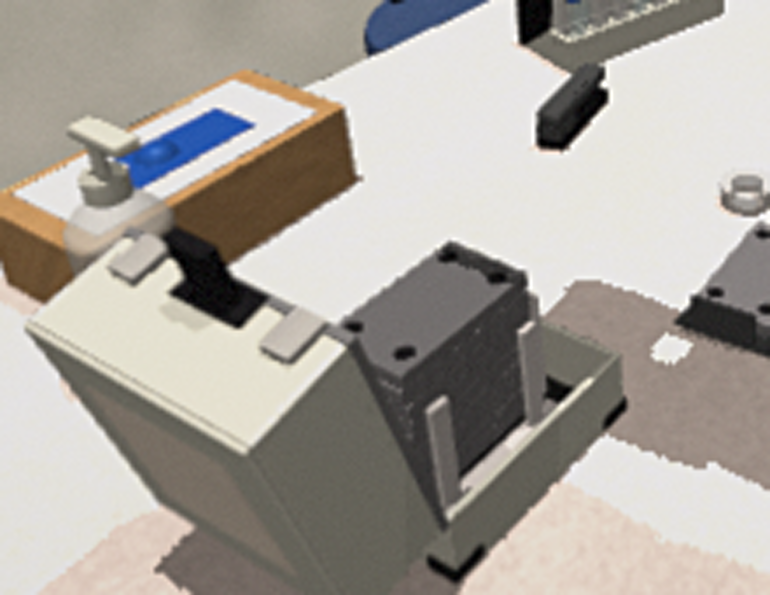

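Request:
drive_tool --steps '[{"slide": [-0.19,-0.02,0],"dr": [0,0,0],"fingers": 0.07},{"slide": [-0.19,-0.02,0],"dr": [0,0,0],"fingers": 0.07},{"slide": [-0.19,-0.02,0],"dr": [0,0,0],"fingers": 0.07},{"slide": [-0.19,-0.02,0],"dr": [0,0,0],"fingers": 0.07},{"slide": [-0.19,-0.02,0],"dr": [0,0,0],"fingers": 0.07}]'

```text
t: 29.8
eef_pos: [512.7, 335.2, 292.5]
tcp_rot: [-1.573, 0.0, -1.471]
ft_force: [0.7, -0.6, -0.2]
opening: 0.74
```

Request:
drive_tool --steps '[{"slide": [0,0,0],"dr": [0,0,0],"fingers": 0.07},{"slide": [0,0,0],"dr": [0,0,0],"fingers": 0.07},{"slide": [0,0,0],"dr": [0,0,0],"fingers": 0.07}]'

```text
t: 30.05
eef_pos: [513.7, 330.9, 292.5]
tcp_rot: [-1.573, -0.001, -1.473]
ft_force: [-0.1, 0.0, -0.7]
opening: 0.737
```

```bash
python3 - <<'E'
from h import *
import pickle
m,im=snap('wrist','w24.png');pickle.dump(m,open('w24.pkl','wb'))
m,im=snap('side','s24.png')
E
python3 go.py 514 335 224 0.097
```

```text
slide [-0.0049, 0.0692, 0.0003] dr [0.001, -0.001, 0.001] pos [514.3 330.1 293.2] t 30.15 j [ 0.46  0.41  1.49 -0.    1.25  0.37]
```

View pics/w24.png

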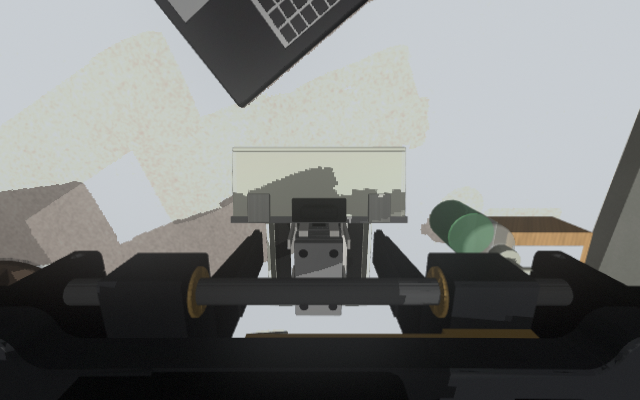

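View pics/s24.png

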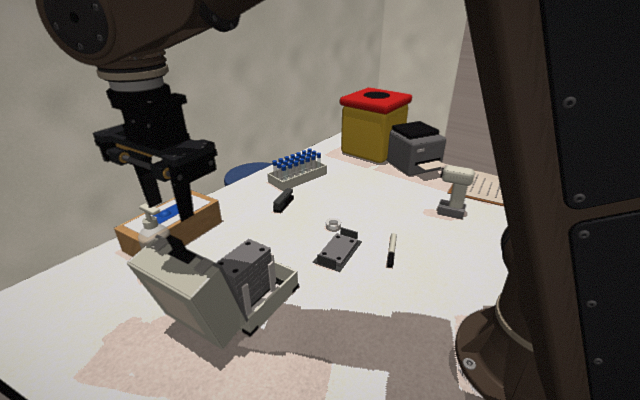

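Run:
```python
from fit import *
import pickle
w=pickle.load(open('w24.pkl','rb'))
print(unp(w,[(293,199),(345,199),(293,221),(345,221)],244))
print(proj(w,[[513.5,338.6,244],[515,330,225]]))
```

```text
[[492.22753032 348.49129153 244.        ]
 [532.37935016 352.45659331 244.        ]
 [493.57806829 330.49451801 244.        ]
 [534.6001521  334.55433781 244.        ]]
[[319.01310943 213.65967443]
 [319.70505377 216.59025681]]
```

Request:
drive_tool --steps '[{"slide": [-0.004,0.03,0],"dr": [0,0,0],"fingers": 0.07},{"slide": [-0.004,0.055,0],"dr": [0,0,0],"fingers": 0.07},{"slide": [-0.004,0.067,0],"dr": [0,0,0],"fingers": 0.07},{"slide": [-0.004,0.067,0],"dr": [0,0,0],"fingers": 0.07},{"slide": [-0.004,0.067,0],"dr": [0,0,0],"fingers": 0.07}]'

```text
t: 30.57
eef_pos: [514.2, 334.1, 226.8]
tcp_rot: [-1.572, -0.0, -1.475]
ft_force: [-0.6, 0.4, -0.2]
opening: 0.736
```

```bash
python3 - <<'E'
from h import *
m,im=snap('side','s25.png')
im=cv2.imread('pics/s25.png')[100:330,60:340]
cv2.imwrite('pics/s25c.png',cv2.resize(im,None,fx=2.5,fy=2.5,interpolation=cv2.INTER_CUBIC))
E
python3 go.py 514 335 225 0.097
```

```text
slide [-0.0006, 0.0026, -0.0004] dr [-0.001, -0.001, -0.0] pos [514.5 334.4 227.6] t 30.62 j [ 0.47  0.46  1.57 -0.    1.11  0.37]
```

View pics/s25c.png

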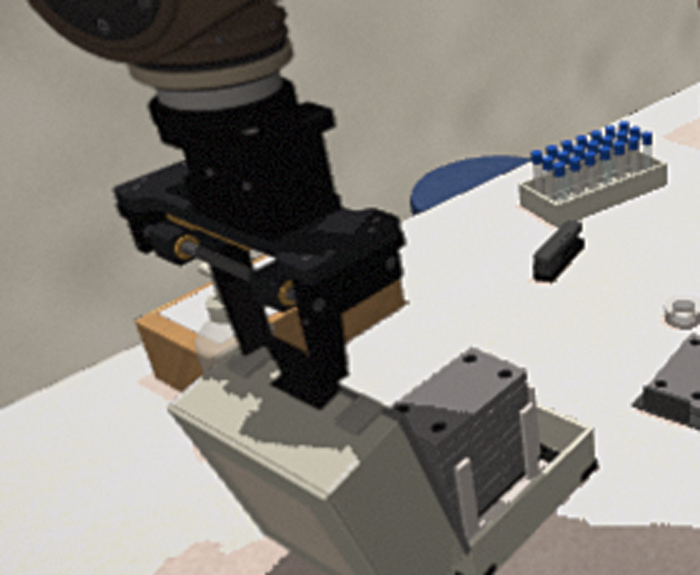

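Request:
drive_tool --steps '[{"slide": [0,0.001,0],"dr": [0,0,0],"fingers": 0.02},{"slide": [0,0.001,0],"dr": [0,0,0],"fingers": 0.02},{"slide": [0,0.001,0],"dr": [0,0,0],"fingers": 0.02},{"slide": [0,0.001,0],"dr": [0,0,0],"fingers": 0.02},{"slide": [0,0.001,0],"dr": [0,0,0],"fingers": 0.02}]'

```text
t: 31.03
eef_pos: [513.9, 334.9, 226.1]
tcp_rot: [-1.57, 0.0, -1.474]
ft_force: [0.5, 0.3, 0.6]
opening: 0.444
```

Request:
drive_tool --steps '[{"slide": [0,0,0],"dr": [0,0,0],"fingers": 0.02},{"slide": [0,0,0],"dr": [0,0,0],"fingers": 0.02}]'

```text
t: 31.2
eef_pos: [514.1, 334.9, 225.9]
tcp_rot: [-1.57, -0.0, -1.474]
ft_force: [3.0, 0.2, -0.3]
opening: 0.312
```

Request:
drive_tool --steps '[{"slide": [0.0185,-0.0045,0],"dr": [0,0,0],"fingers": 0.02},{"slide": [0.0375,-0.0075,0],"dr": [0,0,0],"fingers": 0.02},{"slide": [0.0565,-0.008,0],"dr": [0,0,0],"fingers": 0.02},{"slide": [0.0755,-0.007,0],"dr": [0,0,0],"fingers": 0.02},{"slide": [0.0945,-0.004,0],"dr": [0,0,0],"fingers": 0.02}]'

```text
t: 31.62
eef_pos: [523.4, 240.7, 230.7]
tcp_rot: [-1.569, 0.001, -1.474]
ft_force: [1.8, 3.1, 1.1]
opening: 0.314
```

Request:
drive_tool --steps '[{"slide": [0.0185,0.005,0],"dr": [0,0,0],"fingers": 0.02},{"slide": [0.0365,0.0115,0],"dr": [0,0,0],"fingers": 0.02},{"slide": [0.0535,0.02,0],"dr": [0,0,0],"fingers": 0.02},{"slide": [0.07,0.03,0],"dr": [0,0,0],"fingers": 0.02},{"slide": [0.085,0.042,0],"dr": [0,0,0],"fingers": 0.02}]'

```text
t: 32.03
eef_pos: [531.9, 154.8, 189.1]
tcp_rot: [-1.568, -0.001, -1.474]
ft_force: [0.0, -5.4, 8.3]
opening: 0.312
```

Run:
```python
from h import *
m,im=snap('side','s26.png')
im=cv2.imread('pics/s26.png')[100:330,100:380]
cv2.imwrite('pics/s26c.png',cv2.resize(im,None,fx=2.5,fy=2.5,interpolation=cv2.INTER_CUBIC))
```

```text
(no output)
```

View pics/s26c.png

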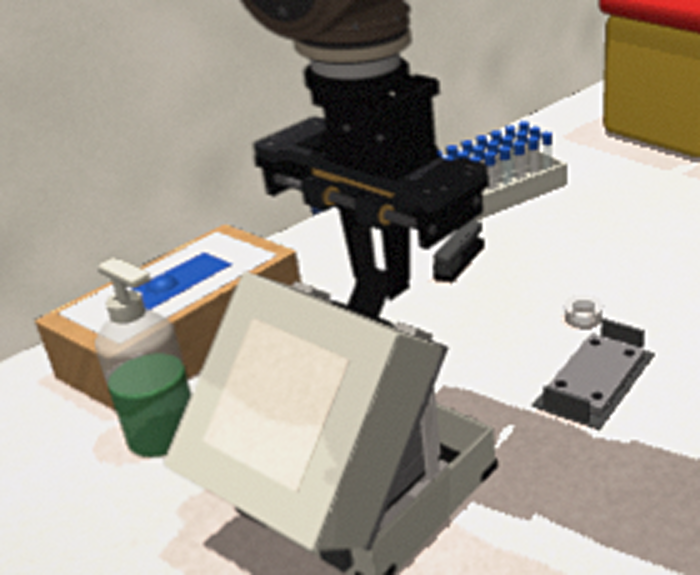

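Request:
drive_tool --steps '[{"slide": [0.014,0.013,0],"dr": [0,0,0],"fingers": 0.02},{"slide": [0.0265,0.0275,0],"dr": [0,0,0],"fingers": 0.02},{"slide": [0.0375,0.043,0],"dr": [0,0,0],"fingers": 0.02},{"slide": [0.0465,0.06,0],"dr": [0,0,0],"fingers": 0.02},{"slide": [0.0545,0.0775,0],"dr": [0,0,0],"fingers": 0.02}]'

```text
t: 32.5
eef_pos: [537.3, 100.6, 110.5]
tcp_rot: [-1.569, -0.001, -1.474]
ft_force: [1.6, -2.9, 2.9]
opening: 0.315
```

Request:
drive_tool --steps '[{"slide": [0,0,0],"dr": [0,0,0],"fingers": 0.08},{"slide": [0,0,0],"dr": [0,0,0],"fingers": 0.08},{"slide": [0,0,0],"dr": [0,0,0],"fingers": 0.08},{"slide": [0.01,-0.02,0],"dr": [0,0,0],"fingers": 0.08},{"slide": [0.04,-0.06,0],"dr": [0,0,0],"fingers": 0.08}]'

```text
t: 32.92
eef_pos: [538.4, 68.9, 162.5]
tcp_rot: [-1.576, 0.001, -1.471]
ft_force: [0.5, -0.1, -0.1]
opening: 0.612
```

Request:
drive_tool --steps '[{"slide": [0.03,-0.04,0],"dr": [0,0,0],"fingers": 0.08},{"slide": [0.06,-0.08,0],"dr": [0,0,0],"fingers": 0.08},{"slide": [0.1,-0.1,0],"dr": [0,0,0],"fingers": 0.08},{"slide": [0.1,-0.1,0],"dr": [0,0,0],"fingers": 0.08},{"slide": [0.1,-0.1,0],"dr": [0,0,0],"fingers": 0.08}]'

```text
t: 33.33
eef_pos: [550.7, -34.6, 267.1]
tcp_rot: [-1.565, -0.002, -1.476]
ft_force: [0.1, -0.3, -0.1]
opening: 0.838
```

Run:
```python
from h import *
m,im=snap('side','s27.png')
im=cv2.imread('pics/s27.png')[100:330,100:380]
cv2.imwrite('pics/s27c.png',cv2.resize(im,None,fx=2.5,fy=2.5,interpolation=cv2.INTER_CUBIC))
```

```text
(no output)
```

View pics/s27c.png

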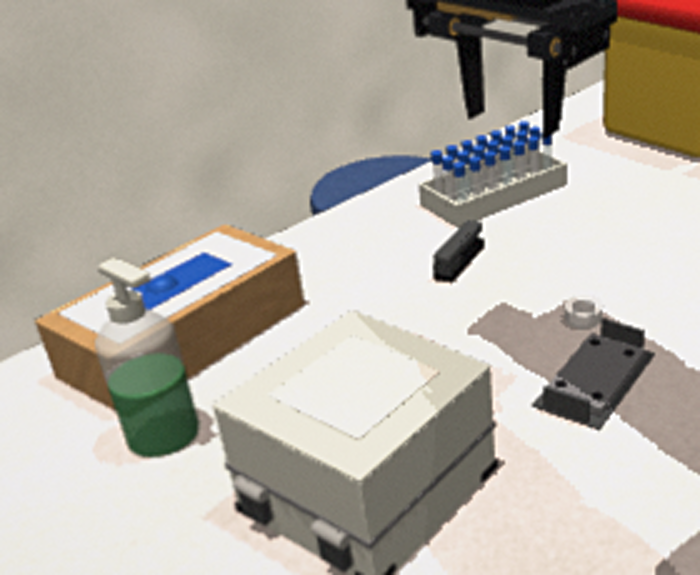

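Request:
drive_tool --steps '[{"slide": [0.02,0,0],"dr": [0,0,0],"fingers": 0.08},{"slide": [0.02,0,0],"dr": [0,0,0],"fingers": 0.08},{"slide": [0.02,0,0],"dr": [0,0,0],"fingers": 0.08},{"slide": [0.02,0,0],"dr": [0,0,0],"fingers": 0.08},{"slide": [0.02,0,0],"dr": [0,0,0],"fingers": 0.08}]'

```text
t: 33.8
eef_pos: [551.3, -51.1, 263.3]
tcp_rot: [-1.572, 0.0, -1.473]
ft_force: [0.4, -0.4, -0.1]
opening: 0.842
```

Request:
drive_tool --steps '[{"slide": [0,0,0],"dr": [0,0,0],"fingers": 0.08},{"slide": [0,0,0],"dr": [0,0,0],"fingers": 0.08},{"slide": [0,0,0],"dr": [0,0,0],"fingers": 0.08},{"slide": [0,0,0],"dr": [0,0,0],"fingers": 0.08},{"slide": [0,0,0],"dr": [0,0,0],"fingers": 0.08}]'

```text
t: 34.22
eef_pos: [551.6, -52.2, 263.7]
tcp_rot: [-1.571, -0.0, -1.474]
ft_force: [0.4, 0.0, 0.0]
opening: 0.839
```

Request:
drive_tool --steps '[{"slide": [0,0,0],"dr": [0,0,0],"fingers": 0.08},{"slide": [0,0,0],"dr": [0,0,0],"fingers": 0.08},{"slide": [0,0,0],"dr": [0,0,0],"fingers": 0.08},{"slide": [0,0,0],"dr": [0,0,0],"fingers": 0.08},{"slide": [0,0,0],"dr": [0,0,0],"fingers": 0.08}]'

```text
t: 34.63
eef_pos: [551.6, -52.3, 263.7]
tcp_rot: [-1.571, -0.0, -1.474]
ft_force: [-0.5, 0.1, 0.2]
opening: 0.839
```

Run:
```python
from h import *
m,im=snap('side','s28.png')
a=cv2.imread('pics/s28.png')[210:340,170:310]; b=cv2.imread('pics/side0.png')[210:340,170:310]; c=cv2.imread('pics/s27.png')[210:340,170:310]
g=[cv2.GaussianBlur(cv2.cvtColor(q,6),(3,3),0) for q in (a,b,c)]
print(cv2.phaseCorrelate(g[0][:70].astype('float32'),g[1][:70].astype('float32')),cv2.phaseCorrelate(g[2][:70].astype('float32'),g[0][:70].astype('float32')))
d=np.hstack([a,b,cv2.absdiff(a,b)])
cv2.imwrite('pics/s28c.png',cv2.resize(d,None,fx=1.9,fy=1.9,interpolation=cv2.INTER_CUBIC)); print(env.state()['t'],env.state()['ft_force'])
```

```text
((-0.032180223582088274, -0.08663570702503876), 0.6951063109768761) ((-0.06145234161908775, 0.045552877334621655), 0.8647985837801739)
34.6833 [-0.05331444  0.48145415 -0.52609443]
```

View pics/s28c.png

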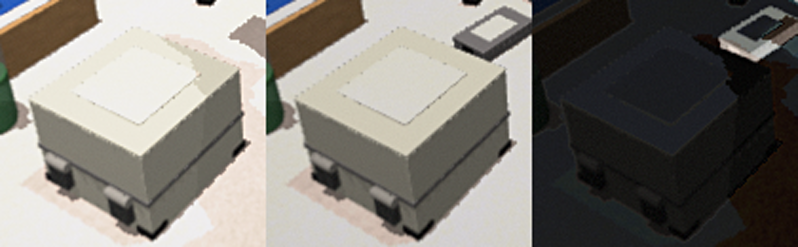

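Run:
```python
from h import *
print(env.job_done())
```

```text
the job is handed in; nothing more can be done
None
```

I packed the case and handed the job in at about 34.7 s of the 210 s allowed. No verdict was reported.

- **Lid open:** I opened the lid by its handle, and it settled on its stop.
- **Trays:** I found only two sample trays on the desk, and stacked both in the loading frame.
- **Filler plates:** I added five plates, carried as 2 + 2 + 1. By the given dimensions (2 × 24 + 5 × 12 mm) that makes 108 mm, the height of the load line. The sixth plate is still in the holder.
- **Lid shut:** I guided the lid down by the handle, let go just above shut, and moved the arm clear.

**Last checks:**
- **Lid:** The side view of the shut lid matches the starting picture to within 0.1 pixel. I judge that 0.03 rad would show as roughly 1.5 pixels.
- **Stack:** The last pictures before shutting showed it square in the frame, and by eye level with the posts. I did not measure the top height directly, and nothing could be seen inside once the lid was shut.
- **Bystanders:** The stapler, tape roll, marker, sanitizer and thermometer look unmoved in the side pictures, by eye only.
- **Forces:** The highest contact force in the reported readings was about 15 N, while opening the lid.

No check failed. One disagreed slightly: the frame's side strips appeared 2–3 mm closer to the middle than stated, and this had no effect on the placing.

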